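# Unhood the sample racks and load the feed lane

## Task

Take the jammed aluminium hoods off the sample racks on the bench (two or three of them; a hood without a rack may stand there too): each hood drags its rack along when lifted, so slide the rack's foot under the lips of the steel hold-down dock first and then pull the hood straight up. Stand all the bare racks flat and side by side across the black feed lane, and stack all three hoods squarely, closed side up, in one pile on the middle of the rubber pad, in line with it. Never tip a rack over, and leave the two small round jars (one amber, one white) standing where they are.

Things in the scene. Friction and masses are not known exactly. Their poses are not given: they have to be found in the camera images.
- rack1_mid (a point): Centre of a grey sample rack, 25 mm above its underside, z up, about 240 g. Foot plate 112 x 82 x 5 mm (x, y, z); on it a block 86 x 40 mm (x, y) up to 41 mm high, topped by four white caps (to 51 mm). On the block's sides, 28 mm either way from the middle, are ribs (3 mm, -y) and spring balls (6 mm, +y): grip the block across y at its middle. Starts on the bench under its hood.
- hood1_mid (a point): Centre of a plain aluminium hood: an upside-down open box 96 x 52 x 52 mm (x, y, z), 3 mm walls, 110 g, closed side up (z). It starts over rack1 (alone on the bench if that is absent), axes alike, rim on the foot plate (hood centre 31 mm above the rack's underside), jammed by springs: 6 to 14 N to pull it off, free once 30 mm up. The foot plate juts out 15 mm beyond its long sides. Grip across y.
- rack2_mid (a point): Centre of a grey sample rack, 25 mm above its underside, z up, about 240 g. Foot plate 112 x 82 x 5 mm (x, y, z); on it a block 86 x 40 mm (x, y) up to 41 mm high, topped by four white caps (to 51 mm). On the block's sides, 28 mm either way from the middle, are ribs (3 mm, -y) and spring balls (6 mm, +y): grip the block across y at its middle. Starts on the bench under its hood.
- hood2_mid (a point): Centre of a plain aluminium hood: an upside-down open box 96 x 52 x 52 mm (x, y, z), 3 mm walls, 110 g, closed side up (z). It starts over rack2 (alone on the bench if that is absent), axes alike, rim on the foot plate (hood centre 31 mm above the rack's underside), jammed by springs: 6 to 14 N to pull it off, free once 30 mm up. The foot plate juts out 15 mm beyond its long sides. Grip across y.
- rack3_mid (a point): Centre of a grey sample rack, 25 mm above its underside, z up, about 240 g. Foot plate 112 x 82 x 5 mm (x, y, z); on it a block 86 x 40 mm (x, y) up to 41 mm high, topped by four white caps (to 51 mm). On the block's sides, 28 mm either way from the middle, are ribs (3 mm, -y) and spring balls (6 mm, +y): grip the block across y at its middle. Starts on the bench under its hood.
- hood3_mid (a point): Centre of a plain aluminium hood: an upside-down open box 96 x 52 x 52 mm (x, y, z), 3 mm walls, 110 g, closed side up (z). It starts over rack3 (alone on the bench if that is absent), axes alike, rim on the foot plate (hood centre 31 mm above the rack's underside), jammed by springs: 6 to 14 N to pull it off, free once 30 mm up. The foot plate juts out 15 mm beyond its long sides. Grip across y.
- dock_seat (a point): Steel hold-down dock fixed on the bench: two rails along x, 90 mm apart inside, with inward lips (62 mm apart, 10 to 14 mm above the bench) and an end stop at +x. The point, at bench height, is under the rack's centre when it is home, rack x along dock x (either way). The foot slides in along the bench towards +x; lips begin 20 mm, guides 50 mm to the -x side of the point.
- lane_mid (a point): Feed lane: shallow black tray fixed on the bench, with aluminium edges 10 mm high; inside 340 mm (its x) by 132 mm (its y). The point is the middle of its floor, 3 mm above the bench. Racks stand in it side by side, long x axis across the lane (along its y, either way); room for three.
- pad_mid (a point): Flat black rubber pad 130 x 86 x 4 mm (x, y, z) fixed on the bench; the point is the middle of its top. The hoods are piled here, long x axis along the pad's x (either way).
- jar_mid (a point): Half-way up a bystander, to be left alone: small amber glass jar, 34 mm across, 55 mm high.
- vial_mid (a point): Half-way up a bystander, to be left alone: small white jar, 32 mm across, 50 mm high.
There are look-alikes about, which are no part of the job. What is shaped like the part that bears rack2_mid but yellow is not meant.

How it is judged (in metres and radians):
At the end, for the whole second after the job is handed in: Racks bare and flat in the lane (tilt < 0.1 rad, within 140 mm of its middle along it and 20 mm across, long axis across it within 0.25 rad); hoods closed side up in one pile: within 20 mm and 0.17 rad of the pad, 8 mm and 0.13 rad of each other (x of rack1_mid in the frame of lane_mid between -0.14 and 0.14 m and y of rack1_mid in the frame of lane_mid between -0.02 and 0.02 m and z of each of rack1_mid, rack2_mid, rack3_mid in the frame of lane_mid below 0.032 m and angle between each of rack1_mid, rack2_mid, rack3_mid's own z axis and vertical below 0.1 rad and angle between the x axis of each of rack1_mid, rack2_mid, rack3_mid and the y axis of lane_mid, either way round below 0.25 rad and horizontal distance between each of hood1_mid, hood2_mid, hood3_mid and pad_mid below 0.02 m and angle between each of hood1_mid, hood2_mid, hood3_mid's own z axis and vertical below 0.08 rad and angle between the x axis of each of hood1_mid, hood2_mid, hood3_mid and the x axis of pad_mid, either way round below 0.17 rad and horizontal distance between hood1_mid and hood2_mid below 0.008 m and angle between the x axis of hood1_mid and the x axis of hood2_mid, either way round below 0.13 rad and horizontal distance between each of hood1_mid, hood2_mid and hood3_mid below 0.008 m and angle between the x axis of each of hood1_mid, hood2_mid and the x axis of hood3_mid, either way round below 0.13 rad and x of rack2_mid in the frame of lane_mid between -0.14 and 0.14 m and y of rack2_mid in the frame of lane_mid between -0.02 and 0.02 m and x of rack3_mid in the frame of lane_mid between -0.14 and 0.14 m and y of rack3_mid in the frame of lane_mid between -0.02 and 0.02 m); the robot touches nothing.
It fails at once if a rack is tipped over (more than 45 degrees) (angle between any of rack1_mid, rack2_mid, rack3_mid's own z axis and vertical above 0.785 rad).
It fails at once if a small jar is moved more than 50 mm or knocked over (distance of any of jar_mid, vial_mid from where it was at the start of the episode above 0.05 m or angle between any of jar_mid, vial_mid's own z axis and vertical above 0.7 rad).
Of rack1, rack2, rack3 only 2 to 3 are there at a start; the rules pass over those that are not, and their reading is None.
At some moment in a run one of rack1, rack2, rack3 may be knocked a few centimetres aside while the robot is not near it.
Once in a run the grip may slacken for a moment while it holds something.
It also fails if it takes over 210 s, if anything falls off the work surface, if the arm or the gripper's body presses on something with over 40 N, if the wrist force passes 120 N, or if a joint passes its speed limit or range.

## Robot

A 7-joint arm with a two-finger parallel gripper is mounted at the origin on the work surface. World frame = base frame: x ahead of the robot, y to its left, z up, the work surface at z = 0. Lengths are in mm, angles in rad, forces in N, time in s.
With the tool pointing down it reaches from about 350 to 900 mm from the base axis. Payload 7.2 kg.
Tool frame: the origin (TCP) lies at the very end of the fingers, on their centre line; the grasp point (between the pads) lies 19 mm behind it (env.grasp_offset is the distance from the TCP to the grasp point, in mm); y points along the fingers, z is the direction in which the jaws open and shut, and the axes are right-handed (so a half turn about y gives the same grasp; the last joint's range is limited). The gripper opens to 88 mm and grips with 3 to 60 N. Pads are 20 mm wide; open, the fingers measure 115 mm over their backs; the gripper's body (75 mm by 178 mm) begins 61 mm behind the grasp point.
Start: joints at [1.217, 0.411, -0.013, 1.596, 0.006, 1.134, -0.082], TCP at [176.191, -599.655, 222.653] pointing down, gripper open.
Joint ranges: [-2.95, 2.95], [-0.29, 1.99], [-1.47, 1.44], [0.14, 2.54], [-1.03, 4.17], [0.13, 1.85], [-2.86, 2.86]. Speed limits (rad/s): [2.39, 2.39, 3.01, 3.01, 3.14, 3.14, 3.14].

## Interface

Orientations are given as [roll, pitch, yaw] about the fixed x, y, z axes, in that order (R = Rz(yaw) Ry(pitch) Rx(roll)).
In Python, from workcell import sensors, eyes, workorder, env gives the robot as it stands.
- The arm moves only by the tool move_arm, never from a script. Its argument "series" is one flat list of numbers, 7 for each row, row after row: the gripper's target within -1 to 1 (shut at 1, half-way at 0, fully open at -1), then the shift along the tool's x, y, z in mm, then the turn, a rotation vector about the tool's x, y, z in rad. In form: [hand, tx, ty, tz, wx, wy, wz, hand, tx, ty, tz, wx, wy, wz, ...]. A call has exactly 8 rows; each row shifts and turns the commanded pose from where the row before left it, along the tool's axes as they then stand; what a row does not reach is not made up. A row lasts 1/8 s, in which the tool goes at most 62.5 mm and 10.7 degrees, less where a joint would pass 70% of its speed; a pose out of reach is approached as far as the arm can. A call with a gripper value outside its range is refused whole. The fingers move at their own pace and stop on an object; "newtons" is the grip in N (left out, the last holds). Time passes only in rows, so rows that do not move let the fingers close, or fill a call up. It gives the time, the measured TCP pose, the force and the opening at its end, in the units of the state.
- sensors.get_obs(): the state, without advancing time (a new reading comes with each control period).
- eyes.camera(name): name is "side" or "top" or "wrist"; returns a dict with "frame" (384x512x3 uint8, red, green, blue), "vfov" (degrees; the focal length in pixels is half the picture's height over the tangent of half this angle, whatever the lens; pixels are square), "cx", "cy" (the principal point, pixels), "rvec" (rotation vector, rad) and "tvec" (3), from world to camera coordinates, as OpenCV has them; the wrist camera has in their place "mount" (4x4, takes a point from camera to tool coordinates, whose origin is the TCP and whose axes are the tool frame's). Camera axes: x right, y down, z forward; pixel columns grow to the right and rows downward; lengths in mm; the calibration is good to about 2 mm. A picture is of the moment at which its call begins: read the wrist's pose just before it. There is no depth.
- workorder.sign_off(): hands the job in, once; it reports no verdict.
The state is a dict: "time_s": time; "joints": joint angles; "dq": joint speeds; "tau": joint torques, N m; "tcp_pos": TCP position; "eef_rot": TCP orientation; "contact_force": force on the tool from outside, world axes, zero at the start; "ft_torque": the same for the moment, N m; "grip_width": finger opening in mm.
Only numpy, scipy, OpenCV 4.12 (cv2) and the standard library are available. Lean on these libraries where they do the work, as an engineer would, in place of code of your own. Each camera call takes 0.05 s, during which the arm holds its last target. There are 200 camera calls.

## Working session

There is one attempt and no reset: what is moved stays moved. The work goes in short steps, Python scripts to look and compute and a tool call to move; the robot and the scene stay as the last step left them, time stands still between calls to the robot, and variables do not carry over. Pictures are saved under pics/ and viewed, about 12 in all and at most 16, crops included, and the job is handed in when it is done.

Besides the shell and the picture viewer there is one more tool, called after "Request:" as name(argument=value, ...), one argument or row to a line, values as JSON. move_arm: Moves the arm, as the interface text tells. Its arguments: {"type":"object","properties":{"series":{"type":"array"},"newtons":{"type":"number"}},"required":["series"]}

```bash
ls; mkdir -p pics; python3 - <<'E'
from workcell import sensors, eyes, workorder, env
import cv2,numpy as np
o=sensors.get_obs()
print(o)
print(env.grasp_offset)
for n in ("top","side","wrist"):
    c=eyes.camera(n)
    cv2.imwrite(f"pics/{n}0.png",cv2.resize(c["frame"][:,:,::-1],None,fx=1.5,fy=1.5,interpolation=cv2.INTER_CUBIC))
    print(n,{k:np.round(v,4).tolist() for k,v in c.items() if k!="frame"})
E
```

```text
pics
{'time_s': 0.0, 'joints': array([ 1.21677125,  0.41183803, -0.01276279,  1.59700091,  0.00561475,
        1.1342867 , -0.08223135]), 'dq': array([-0.00047133,  0.00042295, -0.00058418,  0.00286226,  0.00084628,
       -0.00132718, -0.00071012]), 'tau': array([-5.69404510e-04, -5.87940431e+01,  6.41661510e-01, -2.91074431e+01,
       -5.38611528e-02,  1.82453758e-02,  1.91698819e-04]), 'tcp_pos': array([ 176.06903257, -599.18823849,  221.8650058 ]), 'eef_rot': array([-1.57229024e+00, -9.89970287e-05, -2.85572165e+00]), 'contact_force': array([-0.02220611, -0.61816257, -0.3723256 ]), 'ft_torque': array([ 0.00789593,  0.00972202, -0.00835763]), 'grip_width': 88.21958143332253}
18.700000000000003
top {'vfov': 54.8817, 'cx': 251.1005, 'cy': 191.0558, 'rvec': [2.16, -2.1552, 0.192], 'tvec': [4.2711, 455.3855, 970.2122]}
side {'vfov': 47.644, 'cx': 254.0812, 'cy': 189.6933, 'rvec': [2.3136, -0.1436, 0.0624], 'tvec': [-442.7074, 99.5708, 993.4526]}
wrist {'vfov': 62.4973, 'cx': 257.5739, 'cy': 192.2691, 'mount': [[0.0007, 0.9678, 0.2516, -68.1297], [-0.0002, -0.2516, 0.9678, -163.0026], [1.0, -0.0008, 0.0, 1.1011], [0.0, 0.0, 0.0, 1.0]]}
```

View pics/top0.png

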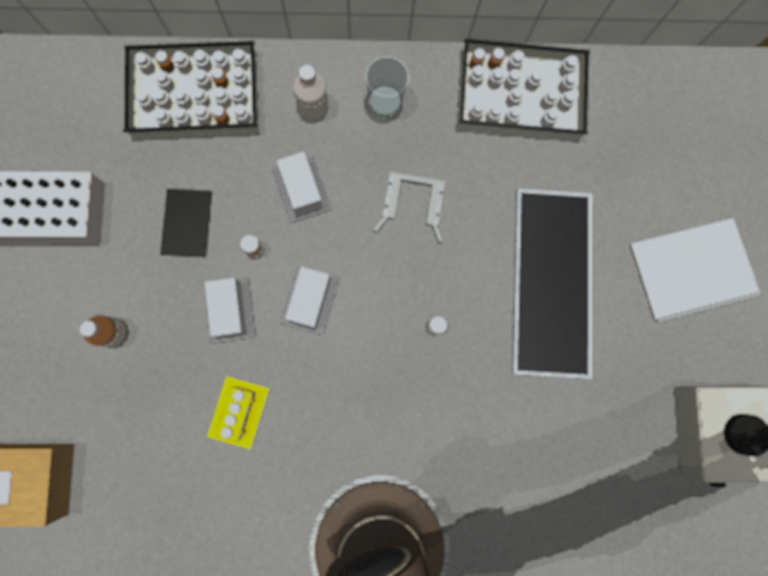

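View pics/side0.png

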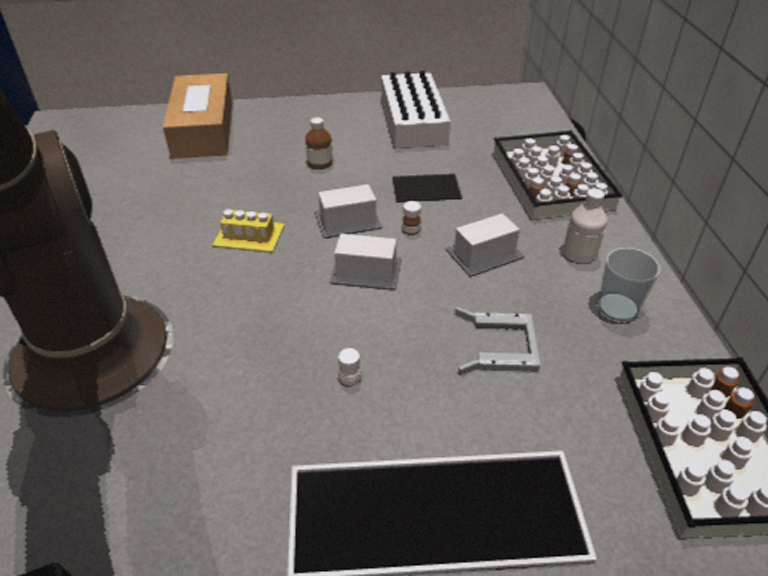

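The top view shows three hoods with tops at (300,180), (224,307) and (309,297). The pad is at (187,222), the dock at (415,205) opening towards the base, the lane at (553,283), the amber jar at (251,246) and the white jar at (438,325). The yellow look-alike at (238,412) is to be ignored, since it is bare and yellow. Next I'll enlarge a crop to measure.

```bash
cat > h.py <<'E'
import numpy as np,cv2
from scipy.spatial.transform import Rotation as R
from workcell import sensors, eyes, workorder, env
def K(c):
    f=c["frame"].shape[0]/2/np.tan(np.radians(c["vfov"])/2)
    return np.array([[f,0,c["cx"]],[0,f,c["cy"]],[0,0,1.]])
def ext(c,o=None):
    """camera->world rotation, camera centre"""
    if "mount" in c:
        T=np.eye(4);T[:3,:3]=R.from_euler("xyz",o["eef_rot"]).as_matrix();T[:3,3]=o["tcp_pos"]
        M=T@np.array(c["mount"]);return M[:3,:3],M[:3,3]
    r=R.from_rotvec(np.ravel(c["rvec"])).as_matrix();return r.T,-r.T@np.ravel(c["tvec"])
def ray(c,uv,z,o=None):
    A,p=ext(c,o);out=[]
    for u,v in np.atleast_2d(uv):
        d=A@np.linalg.solve(K(c),[u,v,1.]);out.append(p+d*(z-p[2])/d[2])
    return np.array(out)
def proj(c,P,o=None):
    A,p=ext(c,o);q=(np.atleast_2d(P)-p)@A@K(c).T
    return q[:,:2]/q[:,2:]
def rect(P):
    """centre and long-axis yaw of a rectangle from 4 corners in order"""
    P=np.array(P)[:,:2];m=P.mean(0);e=[(P[1]-P[0]+P[2]-P[3])/2,(P[2]-P[1]+P[3]-P[0])/2]
    e.sort(key=np.linalg.norm);a=e[1]
    return np.round(m,1),round(float(np.arctan2(a[1],a[0])),3),[round(float(np.linalg.norm(x)),1) for x in e]
E
python3 - <<'E'
from h import *
c=eyes.camera("top");np.save("top0.npy",c,allow_pickle=True)
f=c["frame"][:,:,::-1]
a=f[90:240,100:300]; cv2.imwrite("pics/cropA.png",cv2.resize(a,None,fx=4,fy=4,interpolation=cv2.INTER_CUBIC))
for n,q,z in [("pad",[(167,188),(212,190),(207,257),(161,256)],4),("lane in",[(522,194),(590,196),(588,374),(517,372)],3)]:
    print(n,rect(ray(c,np.array(q)/1.5,z)))
print(ray(c,np.array([(251,244),(438,325)])/1.5,50))
print(ray(c,np.array([(415,177)])/1.5,14))
E
```

```text
pad (array([580.1, 361.1]), 3.113, [84.8, 130.5])
lane in (array([ 470.5, -331. ]), 3.074, [132.2, 340.7])
[[ 528.99790914  230.66486851   50.        ]
 [ 384.74881502 -102.77028486   50.        ]]
[[669.90839669 -68.43950621  14.        ]]
```

View pics/cropA.png

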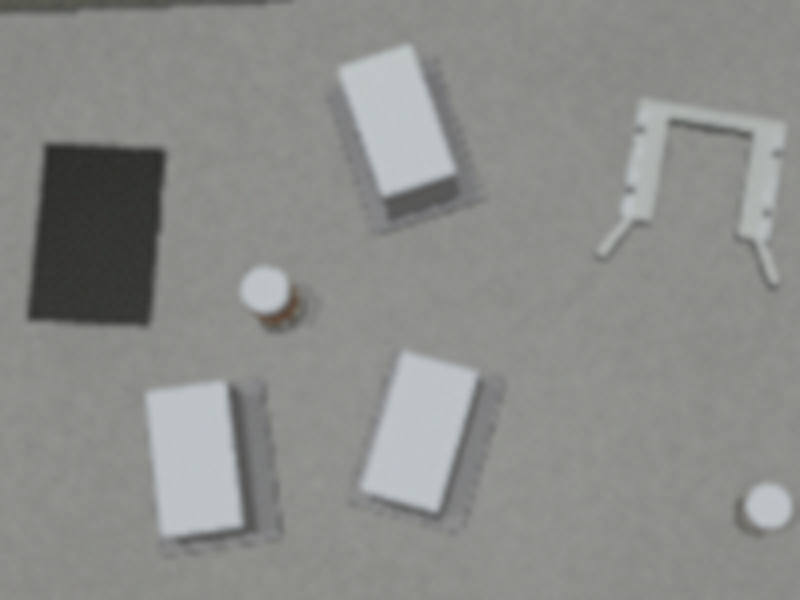

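Hood tops in the crop: A at (398,120), B at (420,432) and C at (195,459). Each has a grey foot plate showing, so all three racks are present. The dock's lip edges run (668,118)-(650,220) and (752,130)-(738,236).

```bash
python3 - <<'E'
from h import *
c=np.load("top0.npy",allow_pickle=True).item()
px=lambda q:(np.array(q)+.5)/4-.5+[100,90]
for n,q,z in [("A",[(338,68),(412,44),(457,174),(383,196)],57),("B",[(402,351),(478,372),(438,514),(361,490)],57),("C",[(146,392),(226,381),(245,526),(162,537)],57),("pad",[(45,145),(165,150),(149,324),(29,320)],4)]:
    print(n,rect(ray(c,px(q),z)))
L=ray(c,px([(668,118),(650,220),(752,130),(738,236),(640,99),(787,122)]),14)[:,:2]
print(np.round(L,1))
d1=L[0]-L[1];d2=L[2]-L[3]
print("yaw",[np.arctan2(d[1],d[0]) for d in (d1,d2)], np.arctan2(*(L[5]-L[4])[::-1])+np.pi/2)
print(np.linalg.norm(L[1]-L[3]),np.linalg.norm(L[4]-L[5]))
print("lip mid",(L[1]+L[3])/2,"stop mid",(L[0]+L[2])/2,(L[4]+L[5])/2)
E
```

```text
A (array([647.6, 147.7]), -2.8, [52.5, 96.6])
B (array([434.4, 128.6]), 2.882, [52.6, 96.7])
C (array([415.8, 275. ]), -2.983, [53.1, 96.5])
pad (array([580.6, 362.9]), 3.104, [83.9, 126.6])
[[ 666.3  -39.7]
 [ 591.1  -26.5]
 [ 658.   -99.7]
 [ 580.   -88.6]
 [ 680.2  -19.7]
 [ 664.2 -124.9]]
yaw [np.float64(-0.17383253558786604), np.float64(-0.14089914532694234)] -0.15120884339032759
63.17915670957013 106.45118148113538
lip mid [585.53294887 -57.54947652] stop mid [662.10698571 -69.67956113] [672.18190866 -72.30335926]
```

All three racks are present, and every measured size agrees with the given one: hoods 52.6 x 96.6, dock lips 63, lane 132 x 341. Dock seat ≈ (606,-61), yaw -0.155. I'll go in the order B, A, C so the paths to the dock stay clear.

```bash
cat > plan.py <<'E'
# usage: plan.py "x y z yaw hand rows" ... ; prints move rows from the measured pose, level tool
import sys
from h import *
def main(args):
    o=sensors.get_obs();p=o["tcp_pos"];r=R.from_euler("xyz",o["eef_rot"])
    print("t",round(o["time_s"],2),"tcp",np.round(p,1),"rot",np.round(o["eef_rot"],3),"w",round(o["grip_width"],1),"F",np.round(o["contact_force"],1))
    rows=[]
    for a in args:
        x,y,z,yaw,hand,n=map(float,a.split());n=int(n)
        q=np.array([x,y,z]);s=R.from_euler("xyz",[-np.pi/2,0,yaw])
        dr=(s*r.inv()).as_rotvec();p0,r0=p,r
        for i in range(1,n+1):
            pn=p0+(q-p0)*i/n;rn=R.from_rotvec(dr*i/n)*r0
            d=r.inv().apply(pn-p);w=(r.inv()*rn).as_rotvec()
            rows.append([hand,*np.round(d,1),*np.round(w,3)]);p,r=pn,rn
    while len(rows)%8: rows.append([rows[-1][0],0,0,0,0,0,0])
    for k in range(0,len(rows),8):
        print("["+",\n".join(",".join(f"{v+0:g}" for v in w) for w in rows[k:k+8])+"]")
if __name__=="__main__": main(sys.argv[1:])
E
python3 plan.py "430 -400 200 -1.5 -1 8" "434 128 150 -0.26 -1 14"
```

```text
t 0.2 tcp [ 176.1 -599.4  222.1] rot [-1.572 -0.    -2.856] w 88.0 F [-0.1  0.6 -0.8]
[-1,-37.5,2.8,-15,0,-0.169,0,
-1,-39.5,2.8,-8.4,0,-0.169,0,
-1,-40.3,2.8,-1.6,0,-0.169,0,
-1,-40,2.8,5.2,0,-0.169,0,
-1,-38.6,2.8,11.9,0,-0.169,0,
-1,-36,2.8,18.2,0,-0.169,0,
-1,-32.4,2.8,24,0,-0.169,0,
-1,-27.9,2.8,29.1,0,-0.169,0]
[-1,-37.6,3.6,3,0,-0.089,0,
-1,-37.2,3.6,6.3,0,-0.089,0,
-1,-36.5,3.6,9.5,0,-0.089,0,
-1,-35.5,3.6,12.7,0,-0.089,0,
-1,-34.2,3.6,15.8,0,-0.089,0,
-1,-32.7,3.6,18.8,0,-0.089,0,
-1,-30.9,3.6,21.6,0,-0.089,0,
-1,-28.9,3.6,24.2,0,-0.089,0]
[-1,-26.6,3.6,26.7,0,-0.089,0,
-1,-24.2,3.6,29,0,-0.089,0,
-1,-21.5,3.6,31,0,-0.089,0,
-1,-18.7,3.6,32.8,0,-0.089,0,
-1,-15.7,3.6,34.3,0,-0.089,0,
-1,-12.6,3.6,35.5,0,-0.089,0,
-1,0,0,0,0,0,0,
-1,0,0,0,0,0,0]
```

Request:
move_arm(
  series=[-1,-37.5,2.8,-15,0,-0.169,0,-1,-39.5,2.8,-8.4,0,-0.169,0,-1,-40.3,2.8,-1.6,0,-0.169,0,-1,-40,2.8,5.2,0,-0.169,0,-1,-38.6,2.8,11.9,0,-0.169,0,-1,-36,2.8,18.2,0,-0.169,0,-1,-32.4,2.8,24,0,-0.169,0,-1,-27.9,2.8,29.1,0,-0.169,0],
  newtons=50,
)

```text
time_s: 1.2
tcp_pos: [431.3, -400.0, 200.1]
eef_rot: [-1.571, -0.0, -1.498]
contact_force: [0.8, -0.9, 0.2]
grip_width: 87.6
```

Request:
move_arm(
  series=[-1,-37.6,3.6,3,0,-0.089,0,-1,-37.2,3.6,6.3,0,-0.089,0,-1,-36.5,3.6,9.5,0,-0.089,0,-1,-35.5,3.6,12.7,0,-0.089,0,-1,-34.2,3.6,15.8,0,-0.089,0,-1,-32.7,3.6,18.8,0,-0.089,0,-1,-30.9,3.6,21.6,0,-0.089,0,-1,-28.9,3.6,24.2,0,-0.089,0],
)

```text
time_s: 2.2
tcp_pos: [433.3, -98.1, 171.4]
eef_rot: [-1.571, -0.0, -0.789]
contact_force: [0.3, -0.7, -0.8]
grip_width: 88.2
```

Request:
move_arm(
  series=[-1,-26.6,3.6,26.7,0,-0.089,0,-1,-24.2,3.6,29,0,-0.089,0,-1,-21.5,3.6,31,0,-0.089,0,-1,-18.7,3.6,32.8,0,-0.089,0,-1,-15.7,3.6,34.3,0,-0.089,0,-1,-12.6,3.6,35.5,0,-0.089,0,-1,0,0,0,0,0,0,-1,0,0,0,0,0,0],
)

```text
time_s: 3.2
tcp_pos: [435.0, 126.5, 149.7]
eef_rot: [-1.572, 0.0, -0.259]
contact_force: [-0.5, -0.1, 0.5]
grip_width: 88.0
```

```bash
python3 - <<'E'
from h import *
o=sensors.get_obs();c=eyes.camera("wrist")
f=c["frame"][:,:,::-1].copy()
# expected hood-B top outline drawn
def box(x,y,yaw,z,L=96,W=52):
    m=np.array([[1,1],[1,-1],[-1,-1],[-1,1]])*[L/2,W/2]
    a=np.array([[np.cos(yaw),-np.sin(yaw)],[np.sin(yaw),np.cos(yaw)]])
    return np.c_[m@a.T+[x,y],np.full(4,z)]
q=proj(c,box(434.4,128.6,2.882,57),o)
g=cv2.resize(f,None,fx=1.5,fy=1.5,interpolation=cv2.INTER_CUBIC)
cv2.polylines(g,[np.int32(q*1.5+.25)],True,(0,0,255),1)
cv2.imwrite("pics/w1.png",g)
E
python3 plan.py "434 128 100 -0.26 -1 2" "434.5 128.5 21 -0.26 -1 4"
```

```text
t 3.25 tcp [435.1 126.  149.7] rot [-1.572  0.    -0.26 ] w 87.2 F [-0.4 -1.2 -0.2]
[-1,-0.8,24.8,0.8,0,0,0,
-1,-0.8,24.8,0.8,0,0,0,
-1,0.1,19.8,0.2,0,0,0,
-1,0.1,19.8,0.2,0,0,0,
-1,0.1,19.8,0.2,0,0,0,
-1,0.1,19.8,0.2,0,0,0,
-1,0,0,0,0,0,0,
-1,0,0,0,0,0,0]
```

View pics/w1.png

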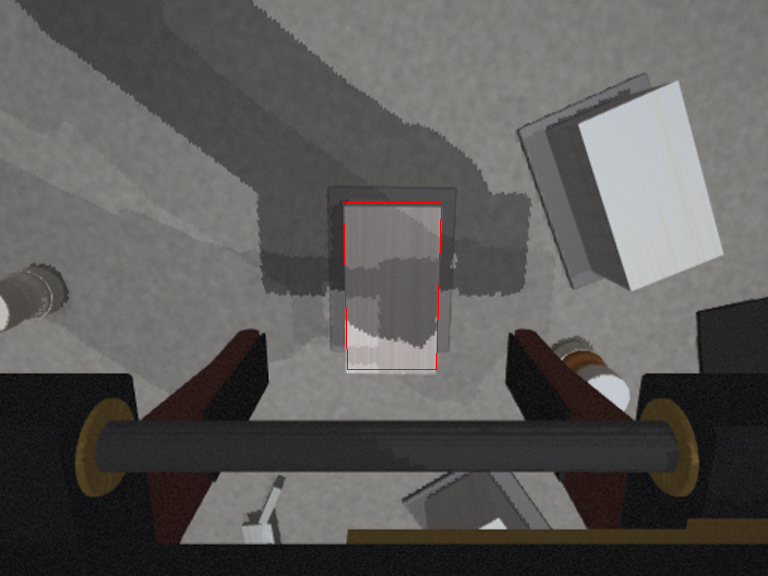

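The wrist view confirms hood B at (393,287): the predicted outline coincides with its edges to about 1 px, and the foot plate shows on both sides. Going down to grip.

Request:
move_arm(
  series=[-1,-0.8,24.8,0.8,0,0,0,-1,-0.8,24.8,0.8,0,0,0,-1,0.1,19.8,0.2,0,0,0,-1,0.1,19.8,0.2,0,0,0,-1,0.1,19.8,0.2,0,0,0,-1,0.1,19.8,0.2,0,0,0,-1,0,0,0,0,0,0,1,0,0,0,0,0,0],
  newtons=50,
)

```text
time_s: 4.25
tcp_pos: [435.0, 129.2, 21.6]
eef_rot: [-1.571, -0.001, -0.259]
contact_force: [0.3, -0.2, -0.3]
grip_width: 80.9
```

Request:
move_arm(
  series=[1,0,0,0,0,0,0,1,0,0,0,0,0,0,1,0,0,0,0,0,0,1,0,0,0,0,0,0,1,0,-3,0,0,0,0,1,0,-4,0,0,0,0,1,0,-4,0,0,0,0,1,0,-4,0,0,0,0],
)

```text
time_s: 5.25
tcp_pos: [434.5, 129.7, 36.3]
eef_rot: [-1.571, 0.0, -0.258]
contact_force: [0.3, -0.3, -3.8]
grip_width: 52.2
```

```bash
python3 plan.py "500 -44.3 35 -0.155 1 10" "497.3 -44 20.5 -0.155 1 4"
```

```text
t 5.25 tcp [434.5 129.7  36.3] rot [-1.571  0.    -0.258] w 52.2 F [ 0.3 -0.3 -3.8]
[1,10.8,0.1,-15.2,0,-0.01,0,
1,10.6,0.1,-15.3,0,-0.01,0,
1,10.5,0.1,-15.4,0,-0.01,0,
1,10.3,0.1,-15.5,0,-0.01,0,
1,10.1,0.1,-15.6,0,-0.01,0,
1,10,0.1,-15.7,0,-0.01,0,
1,9.8,0.1,-15.8,0,-0.01,0,
1,9.7,0.1,-15.9,0,-0.01,0]
[1,9.5,0.1,-16,0,-0.01,0,
1,9.3,0.1,-16.1,0,-0.01,0,
1,-0.7,3.6,0,0,0,0,
1,-0.7,3.6,0,0,0,0,
1,-0.7,3.6,0,0,0,0,
1,-0.7,3.6,0,0,0,0,
1,0,0,0,0,0,0,
1,0,0,0,0,0,0]
```

Request:
move_arm(
  series=[1,10.8,0,-15.2,0,-0.01,0,1,10.6,0,-15.3,0,-0.01,0,1,10.5,0,-15.4,0,-0.01,0,1,10.3,0,-15.5,0,-0.01,0,1,10.1,0,-15.6,0,-0.01,0,1,10,0,-15.7,0,-0.01,0,1,9.8,0,-15.8,0,-0.01,0,1,9.7,0,-15.9,0,-0.01,0],
)

```text
time_s: 6.25
tcp_pos: [487.0, -10.3, 36.2]
eef_rot: [-1.571, 0.0, -0.178]
contact_force: [0.5, -0.1, -4.5]
grip_width: 52.2
```

Request:
move_arm(
  series=[1,9.5,0,-16,0,-0.01,0,1,9.3,0,-16.1,0,-0.01,0,1,-0.7,3.6,0,0,0,0,1,-0.7,3.6,0,0,0,0,1,-0.7,3.6,0,0,0,0,1,-0.7,3,0,0,0,0,1,0,0,0,0,0,0,1,0,0,0,0,0,0],
)

```text
time_s: 7.25
tcp_pos: [497.2, -44.0, 22.3]
eef_rot: [-1.571, -0.0, -0.158]
contact_force: [0.2, -0.6, -5.0]
grip_width: 51.7
```

```bash
python3 plan.py "500 -44.3 21.8 -0.155 1 1" "606 -61 21.8 -0.155 1 11"; python3 - <<'E'
from h import *
o=sensors.get_obs();c=eyes.camera("wrist")
g=cv2.resize(c["frame"][:,:,::-1],None,fx=1.5,fy=1.5,interpolation=cv2.INTER_CUBIC)
cv2.imwrite("pics/w2.png",g)
E
```

```text
t 7.25 tcp [497.2 -44.   22.3] rot [-1.571 -0.    -0.158] w 51.7 F [ 0.2 -0.6 -5. ]
[1,2.9,0.5,0.1,0,-0.003,0,
1,9.8,0,0,0,0,0,
1,9.8,0,0,0,0,0,
1,9.8,0,0,0,0,0,
1,9.8,0,0,0,0,0,
1,9.8,0,0,0,0,0,
1,9.8,0,0,0,0,0,
1,9.8,0,0,0,0,0]
[1,9.8,0,0,0,0,0,
1,9.8,0,0,0,0,0,
1,9.8,0,0,0,0,0,
1,9.8,0,0,0,0,0,
1,0,0,0,0,0,0,
1,0,0,0,0,0,0,
1,0,0,0,0,0,0,
1,0,0,0,0,0,0]
```

View pics/w2.png

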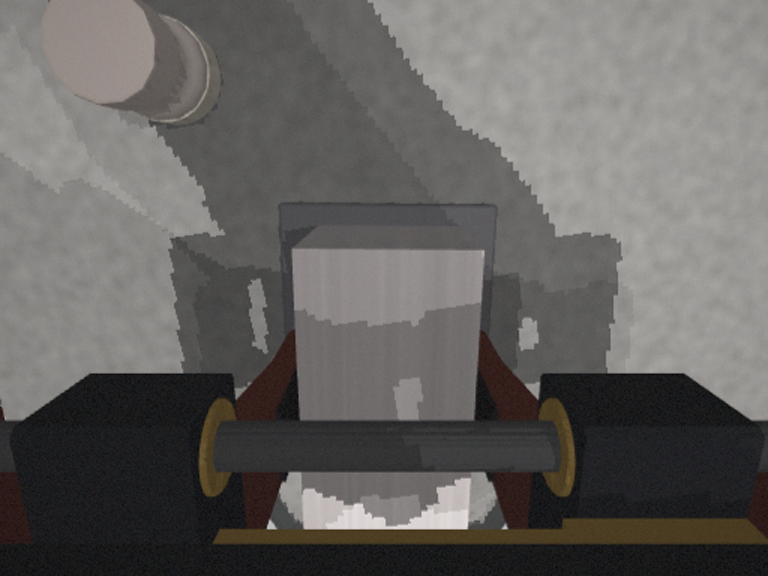

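The hood is held square, with its foot plate parallel, at (390,300). Sliding it into the dock.

Request:
move_arm(
  series=[1,3,0.5,0,0,0,0,1,10,0,0,0,0,0,1,10,0,0,0,0,0,1,10,0,0,0,0,0,1,10,0,0,0,0,0,1,10,0,0,0,0,0,1,10,0,0,0,0,0,1,10,0,0,0,0,0],
)

```text
time_s: 8.3
tcp_pos: [569.8, -55.7, 21.7]
eef_rot: [-1.571, 0.0, -0.158]
contact_force: [0.2, 0.6, -4.8]
grip_width: 51.4
```

```bash
python3 plan.py "604 -60.7 21.6 -0.155 1 5"
```

```text
t 8.3 tcp [569.8 -55.7  21.7] rot [-1.571  0.    -0.158] w 51.4 F [ 0.2  0.6 -4.8]
[1,6.9,0,0.1,0,-0.001,0,
1,6.9,0,0.1,0,-0.001,0,
1,6.9,0,0.1,0,-0.001,0,
1,6.9,0,0.1,0,-0.001,0,
1,6.9,0,0.1,0,-0.001,0,
1,0,0,0,0,0,0,
1,0,0,0,0,0,0,
1,0,0,0,0,0,0]
```

Request:
move_arm(
  series=[1,7,0,0,0,0,0,1,7,0,0,0,0,0,1,7,0,0,0,0,0,1,7,0,0,0,0,0,1,7,0,0,0,0,0,1,2,0,0,0,0,0,1,1,0,0,0,0,0,1,0,0,0,0,0,0],
)

```text
time_s: 9.3
tcp_pos: [606.5, -61.5, 21.7]
eef_rot: [-1.571, 0.0, -0.158]
contact_force: [0.4, 0.3, -3.6]
grip_width: 51.7
```

Request:
move_arm(
  series=[1,1,0,0,0,0,0,1,1,0,0,0,0,0,1,1,0,0,0,0,0,1,1,0,0,0,0,0,1,1,0,0,0,0,0,1,0,0,0,0,0,0,1,0,0,0,0,0,0,1,0,0,0,0,0,0],
)

```text
time_s: 10.3
tcp_pos: [609.2, -62.0, 21.7]
eef_rot: [-1.572, 0.004, -0.157]
contact_force: [-9.0, 1.2, 3.9]
grip_width: 51.8
```

Stop reached at TCP x≈608.5 (−9 N). Backing off 1 mm and pulling straight up.

Request:
move_arm(
  series=[1,-1.2,0,0,0,0,0,1,0,-3,0,0,0,0,1,0,-6,0,0,0,0,1,0,-6,0,0,0,0,1,0,-6,0,0,0,0,1,0,-6,0,0,0,0,1,0,-6,0,0,0,0,1,0,-6,0,0,0,0],
)

```text
time_s: 11.3
tcp_pos: [611.5, -62.2, 62.0]
eef_rot: [-1.571, -0.002, -0.158]
contact_force: [-1.4, 0.8, -1.8]
grip_width: 51.3
```

Request:
move_arm(
  series=[1,0,-8,0,0,0,0,1,0,-15,0,0,0,0,1,0,-20,0,0,0,0,1,0,-25,0,0,0,0,1,0,-25,0,0,0,0,1,0,-20,0,0,0,0,1,0,-10,0,0,0,0,1,0,0,0,0,0,0],
)

```text
time_s: 12.3
tcp_pos: [610.7, -62.2, 184.4]
eef_rot: [-1.571, -0.001, -0.158]
contact_force: [0.6, -0.5, -1.9]
grip_width: 51.9
```

```bash
python3 plan.py "580.5 362 190 -0.037 1 20" "580.5 362 70 -0.037 1 4"; python3 - <<'E'
from h import *
c=eyes.camera("top")
a=c["frame"][70:250,90:310,::-1]
cv2.imwrite("pics/top1.png",cv2.resize(a,None,fx=3.6,fy=3.3,interpolation=cv2.INTER_CUBIC))
E
```

```text
t 12.3 tcp [610.7 -62.2 184.4] rot [-1.571e+00 -1.000e-03 -1.580e-01] w 51.9 F [ 0.6 -0.5 -1.9]
[1,-4.8,-0.3,20.7,0,-0.006,0,
1,-4.7,-0.3,20.7,0,-0.006,0,
1,-4.6,-0.3,20.8,0,-0.006,0,
1,-4.5,-0.3,20.8,0,-0.006,0,
1,-4.3,-0.3,20.8,0,-0.006,0,
1,-4.2,-0.3,20.8,0,-0.006,0,
1,-4.1,-0.3,20.9,0,-0.006,0,
1,-3.9,-0.3,20.9,0,-0.006,0]
[1,-3.8,-0.3,20.9,0,-0.006,0,
1,-3.7,-0.3,20.9,0,-0.006,0,
1,-3.6,-0.3,21,0,-0.006,0,
1,-3.4,-0.3,21,0,-0.006,0,
1,-3.3,-0.3,21,0,-0.006,0,
1,-3.2,-0.3,21,0,-0.006,0,
1,-3.1,-0.3,21,0,-0.006,0,
1,-2.9,-0.3,21.1,0,-0.006,0]
[1,-2.8,-0.3,21.1,0,-0.006,0,
1,-2.7,-0.3,21.1,0,-0.006,0,
1,-2.5,-0.3,21.1,0,-0.006,0,
1,-2.4,-0.3,21.1,0,-0.006,0,
1,0,30,0,0,0,0,
1,0,30,0,0,0,0,
1,0,30,0,0,0,0,
1,0,30,0,0,0,0]
```

View pics/top1.png

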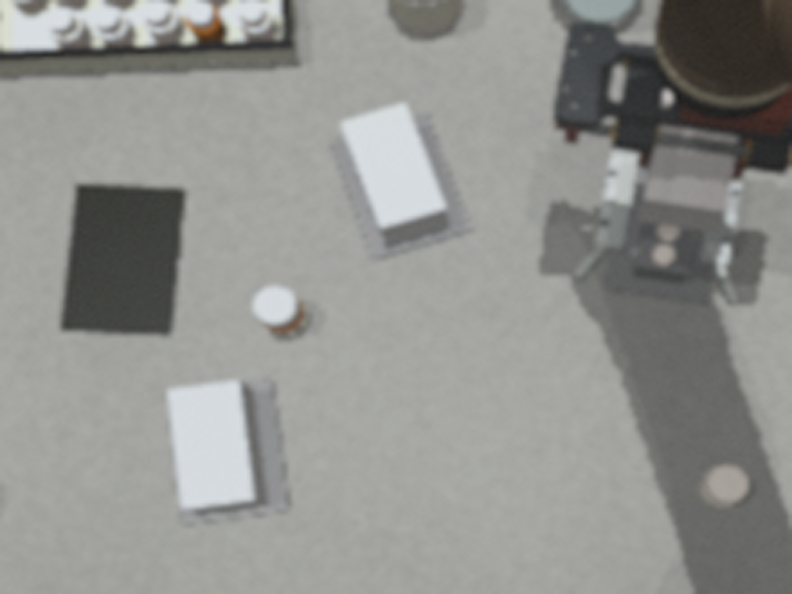

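The hood came off: the rack's caps are visible in the dock at (665,245). A, C and both jars are unmoved. Carrying the hood to the pad.

Request:
move_arm(
  series=[1,-4.8,0,20.7,0,-0.006,0,1,-4.7,0,20.7,0,-0.006,0,1,-4.6,0,20.8,0,-0.006,0,1,-4.5,0,20.8,0,-0.006,0,1,-4.3,0,20.8,0,-0.006,0,1,-4.2,0,20.8,0,-0.006,0,1,-4.1,0,20.9,0,-0.006,0,1,-3.9,0,20.9,0,-0.006,0],
)

```text
time_s: 13.35
tcp_pos: [598.3, 108.9, 183.7]
eef_rot: [-1.571, -0.0, -0.109]
contact_force: [-0.4, -0.5, -1.0]
grip_width: 52.1
```

Request:
move_arm(
  series=[1,-3.8,0,20.9,0,-0.006,0,1,-3.7,0,20.9,0,-0.006,0,1,-3.6,0,21,0,-0.006,0,1,-3.4,0,21,0,-0.006,0,1,-3.3,0,21,0,-0.006,0,1,-3.2,0,21,0,-0.006,0,1,-3.1,0,21,0,-0.006,0,1,-2.9,0,21.1,0,-0.006,0],
)

```text
time_s: 14.35
tcp_pos: [586.2, 278.6, 183.6]
eef_rot: [-1.571, 0.0, -0.061]
contact_force: [0.3, -0.6, -1.2]
grip_width: 51.5
```

Request:
move_arm(
  series=[1,-2.8,0,21.1,0,-0.006,0,1,-2.7,0,21.1,0,-0.006,0,1,-2.5,0,21.1,0,-0.006,0,1,-2.4,0,21.1,0,-0.006,0,1,0,30,0,0,0,0,1,0,30,0,0,0,0,1,0,30,0,0,0,0,1,0,20,0,0,0,0],
)

```text
time_s: 15.35
tcp_pos: [579.9, 362.2, 72.1]
eef_rot: [-1.572, 0.001, -0.038]
contact_force: [-0.4, 0.9, -0.5]
grip_width: 52.2
```

```bash
python3 plan.py "580.5 362 30 -0.037 1 3" "580.5 362 20.5 -0.037 1 5"
```

```text
t 15.35 tcp [579.9 362.2  72.1] rot [-1.572e+00  1.000e-03 -3.800e-02] w 52.2 F [-0.4  0.9 -0.5]
[1,0.2,14,-0.1,0,0,0,
1,0.2,14,-0.1,0,0,0,
1,0.2,14,-0.1,0,0,0,
1,0,1.9,0,0,0,0,
1,0,1.9,0,0,0,0,
1,0,1.9,0,0,0,0,
1,0,1.9,0,0,0,0,
1,0,1.9,0,0,0,0]
```

Request:
move_arm(
  series=[1,0.2,14,0,0,0,0,1,0.2,14,0,0,0,0,1,0.2,14,0,0,0,0,1,0,2,0,0,0,0,1,0,2,0,0,0,0,1,0,2,0,0,0,0,1,0,2,0,0,0,0,1,0,1,0,0,0,0],
)

```text
time_s: 16.35
tcp_pos: [581.1, 362.0, 22.8]
eef_rot: [-1.571, -0.0, -0.038]
contact_force: [0.2, 1.1, -0.8]
grip_width: 51.6
```

Request:
move_arm(
  series=[1,0,1,0,0,0,0,1,0,1,0,0,0,0,1,0,0,0,0,0,0,1,0,0,0,0,0,0,1,0,0,0,0,0,0,1,0,0,0,0,0,0,1,0,0,0,0,0,0,1,0,0,0,0,0,0],
)

```text
time_s: 17.35
tcp_pos: [581.0, 362.0, 20.8]
eef_rot: [-1.571, -0.0, -0.038]
contact_force: [0.1, 0.1, -1.1]
grip_width: 51.7
```

Request:
move_arm(
  series=[1,0,0.5,0,0,0,0,-0.4,0,0,0,0,0,0,-0.6,0,0,0,0,0,0,-0.6,0,0,0,0,0,0,-0.6,0,-10,0,0,0,0,-0.6,0,-20,0,0,0,0,-0.6,0,-30,0,0,0,0,-0.6,0,-30,0,0,0,0],
)

```text
time_s: 18.35
tcp_pos: [581.2, 362.3, 112.8]
eef_rot: [-1.57, -0.001, -0.038]
contact_force: [-0.4, 0.4, 0.6]
grip_width: 70.1
```

Request:
move_arm(
  series=[-0.6,0,-30,0,0,0,0,-0.6,0,-10,0,0,0,0,-0.6,0,0,0,0,0,0,-0.6,0,0,0,0,0,0,-0.6,0,0,0,0,0,0,-0.6,0,0,0,0,0,0,-0.6,0,0,0,0,0,0,-0.6,0,0,0,0,0,0],
)

```text
time_s: 19.35
tcp_pos: [581.0, 362.0, 150.1]
eef_rot: [-1.571, 0.0, -0.038]
contact_force: [-0.7, 0.3, 0.5]
grip_width: 70.5
```

```bash
python3 - <<'E'
from h import *
o=sensors.get_obs();c=eyes.camera("wrist")
np.save("w3.npy",dict(c=c,o=o),allow_pickle=True)
g=cv2.resize(c["frame"][:,:,::-1],None,fx=1.5,fy=1.5,interpolation=cv2.INTER_CUBIC)
cv2.imwrite("pics/w3.png",g)
E
python3 plan.py "608 -61.8 150 -0.157 -0.5 16" "608 -61.8 60 -0.157 -0.5 3" "608 -61.8 18 -0.157 -0.5 3"
```

```text
t 19.4 tcp [581.  362.  150.2] rot [-1.571  0.    -0.038] w 70.0 F [-0.8  0.7 -0.1]
[-0.5,2.7,0,-26.4,0,0.007,0,
-0.5,2.9,0,-26.4,0,0.007,0,
-0.5,3.1,0,-26.4,0,0.007,0,
-0.5,3.3,0,-26.3,0,0.007,0,
-0.5,3.5,0,-26.3,0,0.007,0,
-0.5,3.7,0,-26.3,0,0.007,0,
-0.5,3.9,0,-26.3,0,0.007,0,
-0.5,4.1,0,-26.2,0,0.007,0]
[-0.5,4.3,0,-26.2,0,0.007,0,
-0.5,4.4,0,-26.2,0,0.007,0,
-0.5,4.6,0,-26.1,0,0.007,0,
-0.5,4.8,0,-26.1,0,0.007,0,
-0.5,5,0,-26.1,0,0.007,0,
-0.5,5.2,0,-26,0,0.007,0,
-0.5,5.4,0,-26,0,0.007,0,
-0.5,5.6,0,-25.9,0,0.007,0]
[-0.5,0,30,0,0,0,0,
-0.5,0,30,0,0,0,0,
-0.5,0,30,0,0,0,0,
-0.5,0,14,0,0,0,0,
-0.5,0,14,0,0,0,0,
-0.5,0,14,0,0,0,0,
-0.5,0,0,0,0,0,0,
-0.5,0,0,0,0,0,0]
```

View pics/w3.png

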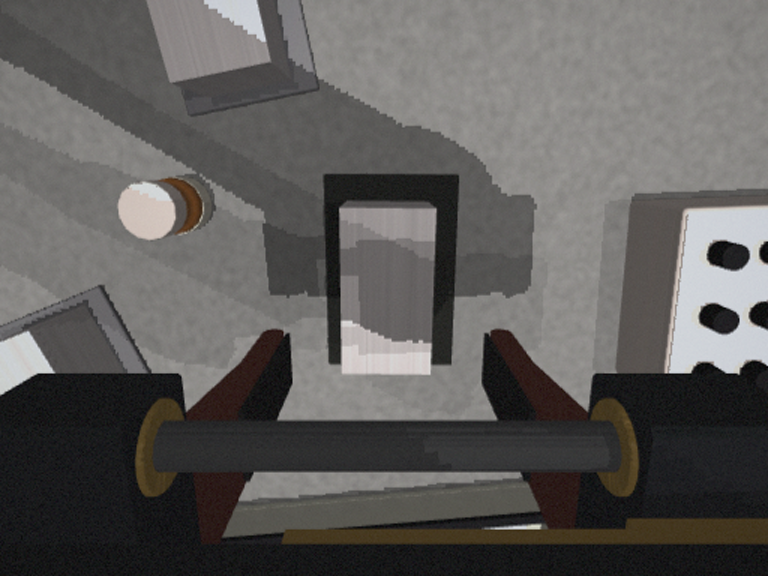

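The first hood sits on the pad, with its top between (341,207) and (431,374); the pad runs from (324,175) to (451,364). I'll compute the offset, then go for the rack.

```bash
python3 - <<'E'
from h import *
d=np.load("w3.npy",allow_pickle=True).item();c,o=d["c"],d["o"]
px=lambda q:(np.array(q)+.5)/1.5-.5
print("hood",rect(ray(c,px([(340.5,207.5),(437,207.5),(431,374.5),(342,374.5)]),56,o)))
print("pad",rect(ray(c,px([(324,175),(459,175),(451,364.5),(329,364.5)]),4,o)))
E
```

```text
hood (array([582.9, 361.2]), -0.051, [52.0, 97.0])
pad (array([583.2, 363.3]), -0.044, [85.6, 129.4])
```

Request:
move_arm(
  series=[-0.5,2.7,0,-26.4,0,0.007,0,-0.5,2.9,0,-26.4,0,0.007,0,-0.5,3.1,0,-26.4,0,0.007,0,-0.5,3.3,0,-26.3,0,0.007,0,-0.5,3.5,0,-26.3,0,0.007,0,-0.5,3.7,0,-26.3,0,0.007,0,-0.5,3.9,0,-26.3,0,0.007,0,-0.5,4.1,0,-26.2,0,0.007,0],
)

```text
time_s: 20.4
tcp_pos: [595.1, 149.2, 150.4]
eef_rot: [-1.571, -0.0, -0.094]
contact_force: [0.4, 0.3, -0.3]
grip_width: 66.0
```

Request:
move_arm(
  series=[-0.5,4.3,0,-26.2,0,0.007,0,-0.5,4.4,0,-26.2,0,0.007,0,-0.5,4.6,0,-26.1,0,0.007,0,-0.5,4.8,0,-26.1,0,0.007,0,-0.5,5,0,-26.1,0,0.007,0,-0.5,5.2,0,-26,0,0.007,0,-0.5,5.4,0,-26,0,0.007,0,-0.5,5.6,0,-25.9,0,0.007,0],
)

```text
time_s: 21.4
tcp_pos: [609.5, -62.6, 150.4]
eef_rot: [-1.571, -0.0, -0.15]
contact_force: [0.7, 0.2, -0.2]
grip_width: 66.1
```

```bash
python3 - <<'E'
from h import *
o=sensors.get_obs();c=eyes.camera("wrist")
np.save("w4.npy",dict(c=c,o=o),allow_pickle=True)
g=cv2.resize(c["frame"][:,:,::-1],None,fx=1.5,fy=1.5,interpolation=cv2.INTER_CUBIC)
cv2.imwrite("pics/w4.png",g)
E
python3 plan.py "608 -61.8 60 -0.157 -0.5 3" "608 -61.8 18 -0.157 -0.5 4"
```

```text
t 21.45 tcp [609.8 -67.6 150. ] rot [-1.574 -0.    -0.155] w 65.6 F [ 1.2 -3.6 -0.2]
[-0.5,-0.9,30,1.9,0.001,0.001,0,
-0.5,-0.9,30,1.9,0.001,0.001,0,
-0.5,-0.9,30,1.8,0.001,0.001,0,
-0.5,0,10.5,0,0,0,0,
-0.5,0,10.5,0,0,0,0,
-0.5,0,10.5,0,0,0,0,
-0.5,0,10.5,0,0,0,0,
-0.5,0,0,0,0,0,0]
```

View pics/w4.png

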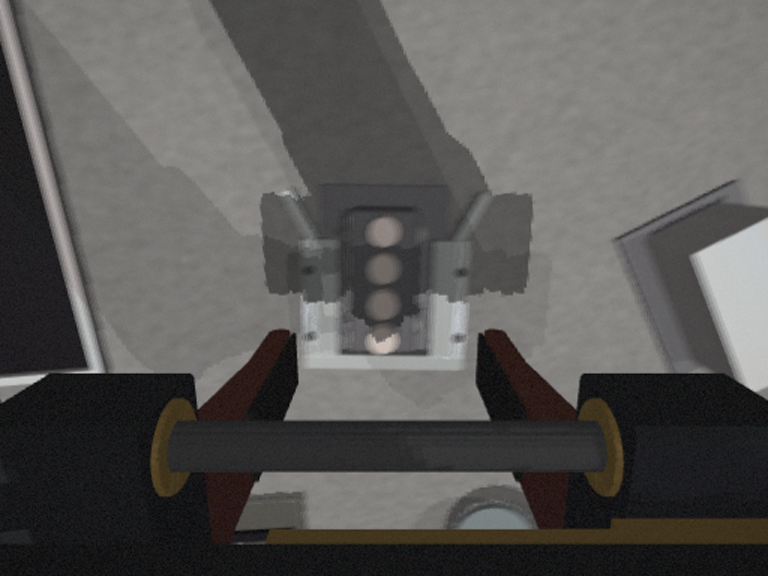

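Bare rack in the dock at (383,285), well centred, but the arm was still settling. I'll descend vertically and recheck.

Request:
move_arm(
  series=[-0.5,0,0,0,0,0,0,-0.5,0,0,0,0,0,0,-0.5,0,30,0,0,0,0,-0.5,0,30,0,0,0,0,-0.5,0,20,0,0,0,0,-0.5,0,0,0,0,0,0,-0.5,0,0,0,0,0,0,-0.5,0,0,0,0,0,0],
)

```text
time_s: 22.45
tcp_pos: [610.2, -61.6, 71.4]
eef_rot: [-1.571, -0.002, -0.15]
contact_force: [-0.8, -0.6, 0.1]
grip_width: 65.8
```

```bash
python3 plan.py "608 -61.8 60 -0.157 -0.5 1" "608 -61.8 18 -0.157 -0.5 4" "608 -61.8 18 -0.157 1 3"
```

```text
t 22.45 tcp [610.2 -61.6  71.4] rot [-1.571 -0.002 -0.15 ] w 65.8 F [-0.8 -0.6  0.1]
[-0.5,-2.2,11.4,-0.5,0,0.007,0.002,
-0.5,0,10.5,0,0,0,0,
-0.5,0,10.5,0,0,0,0,
-0.5,0,10.5,0,0,0,0,
-0.5,0,10.5,0,0,0,0,
1,0,0,0,0,0,0,
1,0,0,0,0,0,0,
1,0,0,0,0,0,0]
```

Request:
move_arm(
  series=[-0.5,-2,11.4,-0.5,0,0.007,0,-0.5,0,10.5,0,0,0,0,-0.5,0,10.5,0,0,0,0,-0.5,0,10.5,0,0,0,0,-0.5,0,10.5,0,0,0,0,1,0,0,0,0,0,0,1,0,0,0,0,0,0,1,0,0,0,0,0,0],
)

```text
time_s: 23.45
tcp_pos: [607.7, -61.9, 17.3]
eef_rot: [-1.571, -0.001, -0.157]
contact_force: [-0.4, -0.4, -0.8]
grip_width: 39.9
```

Request:
move_arm(
  series=[1,0,0,0,0,0,0,1,-6,0,0,0,0,0,1,-12,0,0,0,0,0,1,-16,0,0,0,0,0,1,-20,0,0,0,0,0,1,-20,0,0,0,0,0,1,-20,0,0,0,0,0,1,-18,0,0,0,0,0],
)

```text
time_s: 24.45
tcp_pos: [495.9, -44.3, 17.2]
eef_rot: [-1.571, -0.001, -0.157]
contact_force: [2.5, -1.1, 2.6]
grip_width: 40.0
```

```bash
python3 plan.py "495 -55 60 -0.25 1 4" "570.3 -337.7 55 -1.639 1 18" "570.3 -337.7 40 -1.639 1 2"
```

```text
t 24.45 tcp [495.9 -44.3  17.2] rot [-1.571e+00 -1.000e-03 -1.570e-01] w 40.0 F [ 2.5 -1.1  2.6]
[1,0.2,-10.7,-2.7,0,0.023,0,
1,0.3,-10.7,-2.7,0,0.023,0,
1,0.3,-10.7,-2.7,0,0.023,0,
1,0.4,-10.7,-2.6,0,0.023,0,
1,7.9,0.3,-14.2,0,0.077,0,
1,9,0.3,-13.5,0,0.077,0,
1,10,0.3,-12.8,0,0.077,0,
1,11,0.3,-12,0,0.077,0]
[1,11.9,0.3,-11.1,0,0.077,0,
1,12.7,0.3,-10.2,0,0.077,0,
1,13.4,0.3,-9.1,0,0.077,0,
1,14.1,0.3,-8.1,0,0.077,0,
1,14.7,0.3,-7,0,0.077,0,
1,15.2,0.3,-5.8,0,0.077,0,
1,15.6,0.3,-4.6,0,0.077,0,
1,15.9,0.3,-3.4,0,0.077,0]
[1,16.1,0.3,-2.2,0,0.077,0,
1,16.2,0.3,-0.9,0,0.077,0,
1,16.2,0.3,0.3,0,0.077,0,
1,16.2,0.3,1.6,0,0.077,0,
1,16,0.3,2.8,0,0.077,0,
1,15.7,0.3,4,0,0.077,0,
1,0,7.5,0,0,0,0,
1,0,7.5,0,0,0,0]
```

Request:
move_arm(
  series=[1,0.2,-10.7,-2.7,0,0.023,0,1,0.3,-10.7,-2.7,0,0.023,0,1,0.3,-10.7,-2.7,0,0.023,0,1,0.4,-10.7,-2.6,0,0.023,0,1,7.9,0.3,-14.2,0,0.077,0,1,9,0.3,-13.5,0,0.077,0,1,10,0.3,-12.8,0,0.077,0,1,11,0.3,-12,0,0.077,0],
)

```text
time_s: 25.45
tcp_pos: [512.8, -119.4, 58.0]
eef_rot: [-1.571, 0.001, -0.563]
contact_force: [0.4, 0.2, -3.3]
grip_width: 39.6
```

Request:
move_arm(
  series=[1,11.9,0.3,-11.1,0,0.077,0,1,12.7,0.3,-10.2,0,0.077,0,1,13.4,0.3,-9.1,0,0.077,0,1,14.1,0.3,-8.1,0,0.077,0,1,14.7,0.3,-7,0,0.077,0,1,15.2,0.3,-5.8,0,0.077,0,1,15.6,0.3,-4.6,0,0.077,0,1,15.9,0.3,-3.4,0,0.077,0],
)

```text
time_s: 26.45
tcp_pos: [546.7, -244.6, 55.9]
eef_rot: [-1.571, 0.0, -1.178]
contact_force: [-0.4, -0.3, -3.2]
grip_width: 40.1
```

Request:
move_arm(
  series=[1,16.1,0.3,-2.2,0,0.077,0,1,16.2,0.3,-0.9,0,0.077,0,1,16.2,0.3,0.3,0,0.077,0,1,16.2,0.3,1.6,0,0.077,0,1,16,0.3,2.8,0,0.077,0,1,15.7,0.3,4,0,0.077,0,1,0,0,0,0,0,0,1,0,0,0,0,0,0],
)

```text
time_s: 27.45
tcp_pos: [571.8, -336.8, 54.0]
eef_rot: [-1.571, 0.001, -1.633]
contact_force: [-0.4, 0.4, -2.4]
grip_width: 39.7
```

```bash
python3 - <<'E'
from h import *
o=sensors.get_obs();c=eyes.camera("wrist")
np.save("w5.npy",dict(c=c,o=o),allow_pickle=True)
g=cv2.resize(c["frame"][:,:,::-1],None,fx=1.5,fy=1.5,interpolation=cv2.INTER_CUBIC)
cv2.imwrite("pics/w5.png",g)
E
python3 plan.py "570.3 -337.7 30 -1.639 1 3"  "570.3 -337.7 21 -1.639 1 4"
```

```text
t 27.5 tcp [ 571.9 -336.7   54.1] rot [-1.571e+00  1.000e-03 -1.633e+00] w 39.9 F [-0.1 -0.3 -3. ]
[1,0.4,8,-0.5,0,0.002,0,
1,0.4,8,-0.5,0,0.002,0,
1,0.4,8,-0.5,0,0.002,0,
1,0,2.3,0,0,0,0,
1,0,2.3,0,0,0,0,
1,0,2.3,0,0,0,0,
1,0,2.3,0,0,0,0,
1,0,0,0,0,0,0]
```

View pics/w5.png

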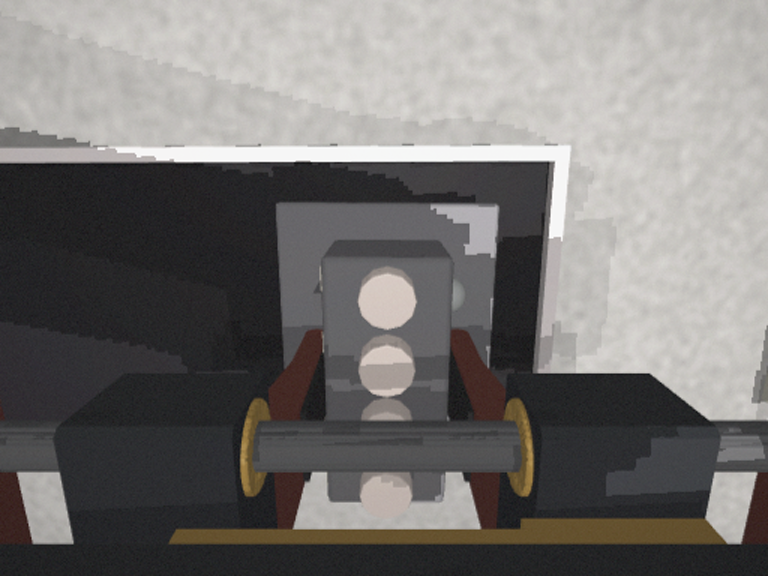

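Rack held upright over the lane: near foot edge at row 203, lane inner edge at row 162, lane end at x≈550. Checking clearances numerically.

```bash
python3 - <<'E'
from h import *
d=np.load("w5.npy",allow_pickle=True).item();c,o=d["c"],d["o"]
px=lambda q:(np.array(q)+.5)/1.5-.5
print("foot",ray(c,px([(277,203),(498,203),(490,370)]),41.7,o))
print("lane in top",ray(c,px([(200,162),(550,162),(540,320)]),10,o), "floor",ray(c,px([(300,162)]),3,o))
print("lane out top",ray(c,px([(250,146),(571,146)]),10,o))
E
```

```text
foot [[ 535.38568035 -280.45596427   41.7       ]
 [ 615.79531063 -285.55874821   41.7       ]
 [ 612.30222874 -351.27724331   41.7       ]]
lane in top [[ 497.66946579 -263.35664924   10.        ]
 [ 644.89420122 -272.70730743   10.        ]
 [ 641.91414902 -342.63388572   10.        ]] floor [[ 538.51426603 -265.90004114    3.        ]]
lane out top [[ 519.58530603 -258.27140793   10.        ]
 [ 653.50475081 -266.77969744   10.        ]]
```

Request:
move_arm(
  series=[1,-1,8,0,0,0,0,1,-1,8,0,0,0,0,1,0,8,0,0,0,0,1,0,3,0,0,0,0,1,0,3,0,0,0,0,1,0,2.5,0,0,0,0,1,0,1,0,0,0,0,1,0,0,0,0,0,0],
)

```text
time_s: 28.5
tcp_pos: [572.1, -335.7, 20.8]
eef_rot: [-1.571, -0.0, -1.635]
contact_force: [-0.9, -0.1, -2.7]
grip_width: 39.7
```

Request:
move_arm(
  series=[1,0,0.4,0,0,0,0,-0.4,0,0,0,0,0,0,-0.4,0,0,0,0,0,0,-0.4,0,0,0,0,0,0,-0.4,0,-15,0,0,0,0,-0.4,0,-30,0,0,0,0,-0.4,0,-40,0,0,0,0,-0.4,0,-40,0,0,0,0],
)

```text
time_s: 29.5
tcp_pos: [572.2, -335.6, 147.7]
eef_rot: [-1.57, -0.0, -1.635]
contact_force: [0.3, -0.3, 0.7]
grip_width: 61.7
```

```bash
python3 plan.py "647.6 40 150 -0.3 -1 15" "647.6 147.7 150 0.342 -1 6"
```

```text
t 29.5 tcp [ 572.2 -335.6  147.7] rot [-1.57  -0.    -1.635] w 61.7 F [ 0.3 -0.3  0.7]
[-1,-25.3,-0.2,3.4,0,-0.089,0,
-1,-24.9,-0.2,5.7,0,-0.089,0,
-1,-24.3,-0.2,7.8,0,-0.089,0,
-1,-23.5,-0.2,10,0,-0.089,0,
-1,-22.5,-0.2,12,0,-0.089,0,
-1,-21.4,-0.2,14,0,-0.089,0,
-1,-20,-0.2,15.8,0,-0.089,0,
-1,-18.6,-0.1,17.5,0,-0.089,0]
[-1,-16.9,-0.1,19.1,0,-0.089,0,
-1,-15.2,-0.1,20.6,0,-0.089,0,
-1,-13.3,-0.1,21.8,0,-0.089,0,
-1,-11.3,-0.1,22.9,0,-0.089,0,
-1,-9.2,-0.2,23.8,0,-0.089,0,
-1,-7.1,-0.2,24.5,0,-0.089,0,
-1,-4.8,-0.2,25.1,0,-0.089,0,
-1,-5.3,0,17.1,0,-0.107,0]
[-1,-3.4,0,17.6,0,-0.107,0,
-1,-1.5,0,17.9,0,-0.107,0,
-1,0.4,0,17.9,0,-0.107,0,
-1,2.3,0,17.8,0,-0.107,0,
-1,4.2,0,17.5,0,-0.107,0,
-1,0,0,0,0,0,0,
-1,0,0,0,0,0,0,
-1,0,0,0,0,0,0]
```

Request:
move_arm(
  series=[-1,-25.3,0,3.4,0,-0.089,0,-1,-24.9,0,5.7,0,-0.089,0,-1,-24.3,0,7.8,0,-0.089,0,-1,-23.5,0,10,0,-0.089,0,-1,-22.5,0,12,0,-0.089,0,-1,-21.4,0,14,0,-0.089,0,-1,-20,0,15.8,0,-0.089,0,-1,-18.6,0,17.5,0,-0.089,0],
)

```text
time_s: 30.5
tcp_pos: [612.6, -133.7, 145.3]
eef_rot: [-1.571, 0.0, -0.917]
contact_force: [-0.5, -0.1, 0.3]
grip_width: 88.3
```

Request:
move_arm(
  series=[-1,-16.9,0,19.1,0,-0.089,0,-1,-15.2,0,20.6,0,-0.089,0,-1,-13.3,0,21.8,0,-0.089,0,-1,-11.3,0,22.9,0,-0.089,0,-1,-9.2,0,23.8,0,-0.089,0,-1,-7.1,0,24.5,0,-0.089,0,-1,-4.8,0,25.1,0,-0.089,0,-1,-5.3,0,17.1,0,-0.107,0],
)

```text
time_s: 31.5
tcp_pos: [647.5, 60.2, 145.3]
eef_rot: [-1.57, -0.0, -0.186]
contact_force: [0.4, -0.7, 0.9]
grip_width: 87.8
```

Request:
move_arm(
  series=[-1,-3.4,0,17.6,0,-0.107,0,-1,-1.5,0,17.9,0,-0.107,0,-1,0.4,0,17.9,0,-0.107,0,-1,2.3,0,17.8,0,-0.107,0,-1,4.2,0,17.5,0,-0.107,0,-1,0,0,0,0,0,0,-1,0,0,0,0,0,0,-1,0,0,0,0,0,0],
)

```text
time_s: 32.5
tcp_pos: [647.7, 146.4, 145.3]
eef_rot: [-1.572, 0.0, 0.34]
contact_force: [-0.8, 0.3, -0.1]
grip_width: 87.9
```

```bash
python3 - <<'E'
from h import *
o=sensors.get_obs();c=eyes.camera("wrist")
def box(x,y,yaw,z,L=96,W=52):
    m=np.array([[1,1],[1,-1],[-1,-1],[-1,1]])*[L/2,W/2]
    a=np.array([[np.cos(yaw),-np.sin(yaw)],[np.sin(yaw),np.cos(yaw)]])
    return np.c_[m@a.T+[x,y],np.full(4,z)]
q=proj(c,box(647.6,147.7,.342,57),o)
g=cv2.resize(c["frame"][:,:,::-1],None,fx=1.5,fy=1.5,interpolation=cv2.INTER_CUBIC)
cv2.polylines(g,[np.int32(q*1.5+.25)],True,(0,0,255),1)
cv2.imwrite("pics/w6.png",g)
E
python3 plan.py "647.6 147.7 100 0.342 -1 2" "647.6 147.7 21.5 0.342 -1 4"
```

```text
t 32.55 tcp [647.7 146.5 145.3] rot [-1.571  0.     0.34 ] w 87.9 F [0.4 0.1 0.4]
[-1,0.2,22.7,0.6,0,-0.001,0,
-1,0.2,22.7,0.6,0,-0.001,0,
-1,0,19.6,0,0,0,0,
-1,0,19.6,0,0,0,0,
-1,0,19.6,0,0,0,0,
-1,0,19.6,0,0,0,0,
-1,0,0,0,0,0,0,
-1,0,0,0,0,0,0]
```

View pics/w6.png

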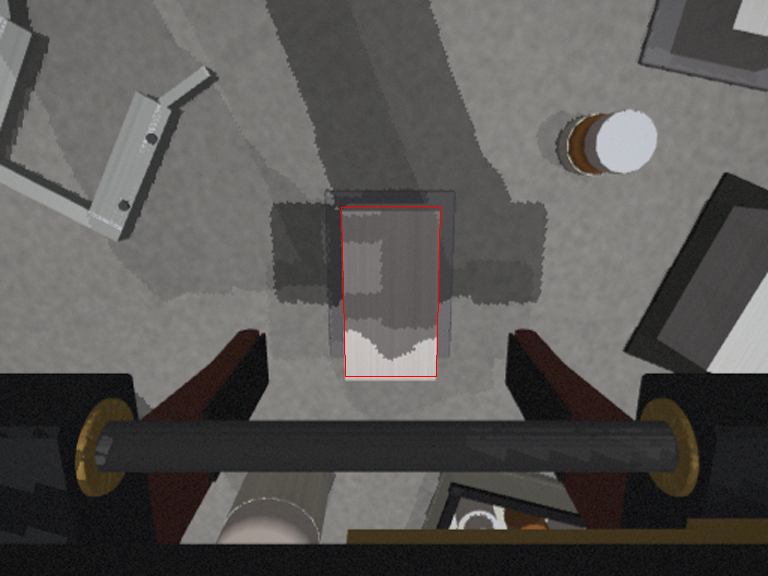

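Hood A sits where predicted, within 2 px (about 1.5 mm further out). Descending and gripping.

Request:
move_arm(
  series=[-1,0.9,22.7,0.6,0,0,0,-1,0.9,22.7,0.6,0,0,0,-1,0,19.6,0,0,0,0,-1,0,19.6,0,0,0,0,-1,0,19.6,0,0,0,0,-1,0,19.6,0,0,0,0,-1,0,0,0,0,0,0,1,0,0,0,0,0,0],
)

```text
time_s: 33.55
tcp_pos: [649.1, 149.5, 22.0]
eef_rot: [-1.571, -0.001, 0.342]
contact_force: [-0.3, 0.1, -0.6]
grip_width: 81.3
```

Request:
move_arm(
  series=[1,0,0,0,0,0,0,1,0,0,0,0,0,0,1,0,0,0,0,0,0,1,0,0,0,0,0,0,1,0,-3,0,0,0,0,1,0,-5,0,0,0,0,1,0,-7,0,0,0,0,1,0,-7,0,0,0,0],
)

```text
time_s: 34.55
tcp_pos: [648.7, 149.2, 44.0]
eef_rot: [-1.571, 0.0, 0.342]
contact_force: [-0.0, 0.1, -3.2]
grip_width: 51.6
```

```bash
python3 plan.py "500 115 45 0.1 1 9" "496 -43.9 45 -0.157 1 9" "496 -43.9 22.2 -0.157 1 6"
```

```text
t 34.55 tcp [648.7 149.2  44. ] rot [-1.571  0.     0.342] w 51.6 F [-0.   0.1 -3.2]
[1,-16.8,-0.1,2,0,0.027,0,
1,-16.9,-0.1,1.5,0,0.027,0,
1,-16.9,-0.1,1.1,0,0.027,0,
1,-16.9,-0.1,0.6,0,0.027,0,
1,-17,-0.1,0.1,0,0.027,0,
1,-17,-0.1,-0.3,0,0.027,0,
1,-16.9,-0.1,-0.8,0,0.027,0,
1,-16.9,-0.1,-1.2,0,0.027,0]
[1,-16.9,-0.1,-1.7,0,0.027,0,
1,-2.2,0,-17.5,0,0.029,0,
1,-1.7,0,-17.6,0,0.029,0,
1,-1.2,0,-17.6,0,0.029,0,
1,-0.7,0,-17.6,0,0.029,0,
1,-0.2,0,-17.7,0,0.029,0,
1,0.3,0,-17.7,0,0.029,0,
1,0.8,0,-17.6,0,0.029,0]
[1,1.3,0,-17.6,0,0.029,0,
1,1.8,0,-17.6,0,0.029,0,
1,0,3.8,0,0,0,0,
1,0,3.8,0,0,0,0,
1,0,3.8,0,0,0,0,
1,0,3.8,0,0,0,0,
1,0,3.8,0,0,0,0,
1,0,3.8,0,0,0,0]
```

Request:
move_arm(
  series=[1,-16.8,0,2,0,0.027,0,1,-16.9,0,1.5,0,0.027,0,1,-16.9,0,1.1,0,0.027,0,1,-16.9,0,0.6,0,0.027,0,1,-17,0,0,0,0.027,0,1,-17,0,-0.3,0,0.027,0,1,-16.9,0,-0.8,0,0.027,0,1,-16.9,0,-1.2,0,0.027,0],
)

```text
time_s: 35.55
tcp_pos: [516.3, 118.8, 44.1]
eef_rot: [-1.571, -0.001, 0.125]
contact_force: [0.2, 0.3, -3.8]
grip_width: 52.0
```

Request:
move_arm(
  series=[1,-16.9,0,-1.7,0,0.027,0,1,-2.2,0,-17.5,0,0.029,0,1,-1.7,0,-17.6,0,0.029,0,1,-1.2,0,-17.6,0,0.029,0,1,-0.7,0,-17.6,0,0.029,0,1,-0.2,0,-17.7,0,0.029,0,1,0.3,0,-17.7,0,0.029,0,1,0.8,0,-17.6,0,0.029,0],
)

```text
time_s: 36.55
tcp_pos: [496.6, -9.8, 43.5]
eef_rot: [-1.571, -0.0, -0.106]
contact_force: [0.6, -0.2, -3.2]
grip_width: 51.8
```

Request:
move_arm(
  series=[1,1.3,0,-17.6,0,0.029,0,1,1.8,0,-17.6,0,0.029,0,1,0,4,0,0,0,0,1,0,4,0,0,0,0,1,0,4,0,0,0,0,1,0,4,0,0,0,0,1,0,4,0,0,0,0,1,0,0,0,0,0,0],
)

```text
time_s: 37.55
tcp_pos: [495.3, -43.7, 23.2]
eef_rot: [-1.571, 0.001, -0.161]
contact_force: [-0.4, 0.6, -2.8]
grip_width: 51.6
```

```bash
python3 plan.py "500 -44.5 22 -0.157 1 1" "600 -60.6 22 -0.157 1 10"
```

```text
t 37.55 tcp [495.3 -43.7  23.2] rot [-1.571e+00  1.000e-03 -1.610e-01] w 51.6 F [-0.4  0.6 -2.8]
[1,4.7,1.2,0,0,-0.004,-0.001,
1,10.1,0,0,0,0,0,
1,10.1,0,0,0,0,0,
1,10.1,0,0,0,0,0,
1,10.1,0,0,0,0,0,
1,10.1,0,0,0,0,0,
1,10.1,0,0,0,0,0,
1,10.1,0,0,0,0,0]
[1,10.1,0,0,0,0,0,
1,10.1,0,0,0,0,0,
1,10.1,0,0,0,0,0,
1,0,0,0,0,0,0,
1,0,0,0,0,0,0,
1,0,0,0,0,0,0,
1,0,0,0,0,0,0,
1,0,0,0,0,0,0]
```

Request:
move_arm(
  series=[1,4.7,1.2,0,0,-0.004,0,1,10,0,0,0,0,0,1,10,0,0,0,0,0,1,10,0,0,0,0,0,1,10,0,0,0,0,0,1,10,0,0,0,0,0,1,10,0,0,0,0,0,1,10,0,0,0,0,0],
)

```text
time_s: 38.55
tcp_pos: [570.0, -55.7, 22.3]
eef_rot: [-1.571, 0.0, -0.158]
contact_force: [0.0, 1.1, -3.4]
grip_width: 51.7
```

Request:
move_arm(
  series=[1,10,0,0,0,0,0,1,10,0,0,0,0,0,1,8,0,0,0,0,0,1,4,0,0,0,0,0,1,2,0,0,0,0,0,1,0,0,0,0,0,0,1,0,0,0,0,0,0,1,0,0,0,0,0,0],
)

```text
time_s: 39.55
tcp_pos: [602.8, -61.0, 22.4]
eef_rot: [-1.571, 0.0, -0.158]
contact_force: [0.2, 0.1, -2.4]
grip_width: 51.6
```

Request:
move_arm(
  series=[1,1.5,0,0,0,0,0,1,1.5,0,0,0,0,0,1,1.5,0,0,0,0,0,1,1.5,0,0,0,0,0,1,1,0,0,0,0,0,1,0.5,0,0,0,0,0,1,0,0,0,0,0,0,1,0,0,0,0,0,0],
)

```text
time_s: 40.55
tcp_pos: [608.8, -61.9, 22.1]
eef_rot: [-1.571, 0.003, -0.158]
contact_force: [-5.5, -0.1, 0.2]
grip_width: 52.0
```

Request:
move_arm(
  series=[1,-1.3,0,0,0,0,0,1,0,-3,0,0,0,0,1,0,-6,0,0,0,0,1,0,-6,0,0,0,0,1,0,-6,0,0,0,0,1,0,-6,0,0,0,0,1,0,-6,0,0,0,0,1,0,-6,0,0,0,0],
)

```text
time_s: 41.55
tcp_pos: [609.8, -61.8, 62.6]
eef_rot: [-1.571, -0.002, -0.158]
contact_force: [-0.0, -0.0, -1.0]
grip_width: 51.8
```

Request:
move_arm(
  series=[1,0,-8,0,0,0,0,1,0,-15,0,0,0,0,1,0,-20,0,0,0,0,1,0,-25,0,0,0,0,1,0,-25,0,0,0,0,1,0,-20,0,0,0,0,1,0,-10,0,0,0,0,1,0,0,0,0,0,0],
)

```text
time_s: 42.55
tcp_pos: [609.3, -62.0, 185.0]
eef_rot: [-1.571, -0.001, -0.158]
contact_force: [-0.3, 0.9, -1.2]
grip_width: 52.0
```

```bash
python3 plan.py "581 363 180 -0.044 1 16" "581 363 125 -0.044 1 4" "581 363 125 -0.044 1 4"; python3 - <<'E'
from h import *
c=eyes.camera("top");np.save("top2.npy",c,allow_pickle=True)
a=c["frame"][70:270,90:410,::-1]
cv2.imwrite("pics/top2.png",cv2.resize(a,None,fx=2.5,fy=2.5,interpolation=cv2.INTER_CUBIC))
E
```

```text
t 42.55 tcp [609.3 -62.  185. ] rot [-1.571e+00 -1.000e-03 -1.580e-01] w 52.0 F [-0.3  0.9 -1.2]
[1,-5.9,0.3,26,0,-0.007,0,
1,-5.7,0.3,26,0,-0.007,0,
1,-5.6,0.3,26,0,-0.007,0,
1,-5.4,0.3,26.1,0,-0.007,0,
1,-5.2,0.3,26.1,0,-0.007,0,
1,-5,0.3,26.1,0,-0.007,0,
1,-4.8,0.3,26.2,0,-0.007,0,
1,-4.6,0.3,26.2,0,-0.007,0]
[1,-4.4,0.3,26.3,0,-0.007,0,
1,-4.2,0.3,26.3,0,-0.007,0,
1,-4.1,0.3,26.3,0,-0.007,0,
1,-3.9,0.3,26.3,0,-0.007,0,
1,-3.7,0.3,26.4,0,-0.007,0,
1,-3.5,0.3,26.4,0,-0.007,0,
1,-3.3,0.3,26.4,0,-0.007,0,
1,-3.1,0.3,26.4,0,-0.007,0]
[1,0,13.7,0,0,0,0,
1,0,13.7,0,0,0,0,
1,0,13.7,0,0,0,0,
1,0,13.7,0,0,0,0,
1,0,0,0,0,0,0,
1,0,0,0,0,0,0,
1,0,0,0,0,0,0,
1,0,0,0,0,0,0]
```

View pics/top2.png

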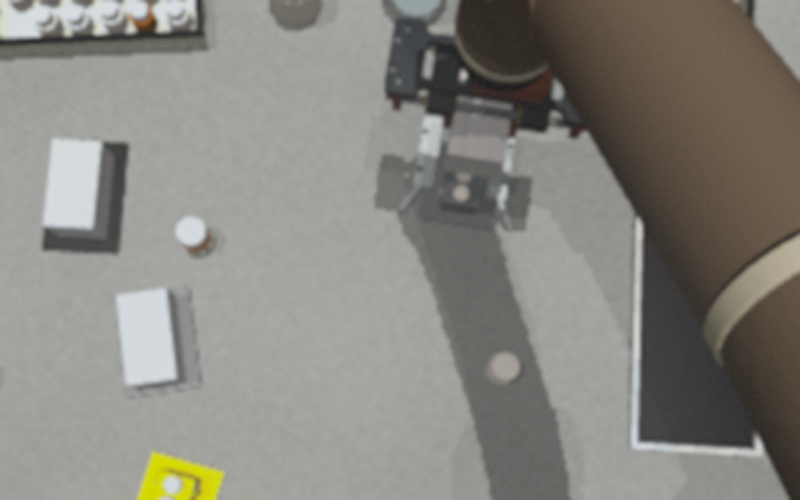

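The second hood is off: one cap of the bare rack shows in the dock at (462,190). Hood 1 is on the pad, C unmoved at (147,337), jars in place. Stacking hood 2 at the same TCP pose as hood 1 (581, 362, -0.04).

Request:
move_arm(
  series=[1,-5.9,0,25.9,0,-0.007,0,1,-5.7,0,25.9,0,-0.007,0,1,-5.6,0,25.9,0,-0.007,0,1,-5.4,0,26,0,-0.007,0,1,-5.2,0,26,0,-0.007,0,1,-5,0,26,0,-0.007,0,1,-4.8,0,26.1,0,-0.007,0,1,-4.6,0,26.1,0,-0.007,0],
)

```text
time_s: 43.6
tcp_pos: [594.2, 150.3, 183.1]
eef_rot: [-1.571, 0.002, -0.102]
contact_force: [-0.7, -0.2, -0.9]
grip_width: 52.0
```

Request:
move_arm(
  series=[1,-4.4,0,26.2,0,-0.007,0,1,-4.2,0,26.2,0,-0.007,0,1,-4.1,0,26.2,0,-0.007,0,1,-3.9,0,26.2,0,-0.007,0,1,-3.7,0,26.3,0,-0.007,0,1,-3.5,0,26.3,0,-0.007,0,1,-3.3,0,26.3,0,-0.007,0,1,-3.1,0,26.3,0,-0.007,0],
)

```text
time_s: 44.6
tcp_pos: [580.4, 361.9, 182.8]
eef_rot: [-1.572, 0.002, -0.045]
contact_force: [0.4, 0.2, -1.2]
grip_width: 51.9
```

Request:
move_arm(
  series=[1,0,0,0,0,0,0,1,0,15,0,0,0,0,1,0,25,0,0,0,0,1,0,25,0,0,0,0,1,0,15,0,0,0,0,1,0,5,0,0,0,0,1,0,0,0,0,0,0,1,0,0,0,0,0,0],
)

```text
time_s: 45.6
tcp_pos: [581.3, 361.8, 100.3]
eef_rot: [-1.57, -0.001, -0.046]
contact_force: [0.0, 0.5, -0.2]
grip_width: 51.9
```

```bash
python3 plan.py "581 362.2 85 -0.038 1 4" "581 362.2 73.5 -0.038 1 4"
```

```text
t 45.6 tcp [581.3 361.8 100.3] rot [-1.57e+00 -1.00e-03 -4.60e-02] w 51.9 F [ 0.   0.5 -0.2]
[1,-0.1,3.8,0.1,0,-0.002,0,
1,-0.1,3.8,0.1,0,-0.002,0,
1,-0.1,3.8,0.1,0,-0.002,0,
1,-0.1,3.8,0.1,0,-0.002,0,
1,0,2.9,0,0,0,0,
1,0,2.9,0,0,0,0,
1,0,2.9,0,0,0,0,
1,0,2.9,0,0,0,0]
```

Request:
move_arm(
  series=[1,0,5,0,0,-0.002,0,1,0,5,0,0,-0.002,0,1,0,5,0,0,-0.002,0,1,0,5,0,0,-0.002,0,1,0,4,0,0,0,0,1,0,2,0,0,0,0,1,0,0,0,0,0,0,1,0,0,0,0,0,0],
)

```text
time_s: 46.6
tcp_pos: [581.0, 361.5, 73.4]
eef_rot: [-1.571, -0.0, -0.038]
contact_force: [0.6, -0.1, -0.1]
grip_width: 52.1
```

Request:
move_arm(
  series=[1,0,0.5,0,0,0,0,1,0,0.5,0,0,0,0,1,0,0,0,0,0,0,1,0,0,0,0,0,0,1,0,0,0,0,0,0,1,0,0,0,0,0,0,1,0,0,0,0,0,0,1,0,0,0,0,0,0],
)

```text
time_s: 47.6
tcp_pos: [581.1, 361.5, 73.0]
eef_rot: [-1.571, -0.001, -0.038]
contact_force: [-1.8, -1.9, 5.8]
grip_width: 51.4
```

Contact felt (+6 N). Releasing.

Request:
move_arm(
  series=[0.2,0,-0.5,0,0,0,0,-0.5,0,0,0,0,0,0,-0.6,0,0,0,0,0,0,-0.6,0,0,0,0,0,0,-0.6,0,-10,0,0,0,0,-0.6,0,-20,0,0,0,0,-0.6,0,-30,0,0,0,0,-0.6,0,-30,0,0,0,0],
)

```text
time_s: 48.6
tcp_pos: [581.0, 361.8, 165.4]
eef_rot: [-1.57, -0.001, -0.038]
contact_force: [-0.5, 1.2, -0.2]
grip_width: 70.2
```

Request:
move_arm(
  series=[-0.6,0,-30,0,0,0,0,-0.6,0,-10,0,0,0,0,-0.6,0,0,0,0,0,0,-0.6,0,0,0,0,0,0,-0.6,0,0,0,0,0,0,-0.6,0,0,0,0,0,0,-0.6,0,0,0,0,0,0,-0.6,0,0,0,0,0,0],
)

```text
time_s: 49.6
tcp_pos: [580.9, 361.5, 202.7]
eef_rot: [-1.571, 0.0, -0.038]
contact_force: [0.1, 0.1, -0.4]
grip_width: 70.1
```

```bash
python3 - <<'E'
from h import *
o=sensors.get_obs();c=eyes.camera("wrist")
np.save("w7.npy",dict(c=c,o=o),allow_pickle=True)
g=cv2.resize(c["frame"][80:270,180:330,::-1],None,fx=3,fy=3,interpolation=cv2.INTER_CUBIC)
cv2.imwrite("pics/w7.png",g)
E
python3 plan.py "607.5 -61.8 150 -0.157 -0.5 16"
```

```text
t 49.65 tcp [580.9 361.5 202.8] rot [-1.571  0.    -0.038] w 70.1 F [ 0.2 -0.5  0.3]
[-0.5,2.7,3.3,-26.4,0,0.007,0,
-0.5,2.9,3.3,-26.4,0,0.007,0,
-0.5,3.1,3.3,-26.3,0,0.007,0,
-0.5,3.2,3.3,-26.3,0,0.007,0,
-0.5,3.4,3.3,-26.3,0,0.007,0,
-0.5,3.6,3.3,-26.3,0,0.007,0,
-0.5,3.8,3.3,-26.2,0,0.007,0,
-0.5,4,3.3,-26.2,0,0.007,0]
[-0.5,4.2,3.3,-26.2,0,0.007,0,
-0.5,4.4,3.3,-26.1,0,0.007,0,
-0.5,4.6,3.3,-26.1,0,0.007,0,
-0.5,4.8,3.3,-26.1,0,0.007,0,
-0.5,5,3.3,-26,0,0.007,0,
-0.5,5.2,3.3,-26,0,0.007,0,
-0.5,5.4,3.3,-26,0,0.007,0,
-0.5,5.6,3.3,-25.9,0,0.007,0]
```

View pics/w7.png

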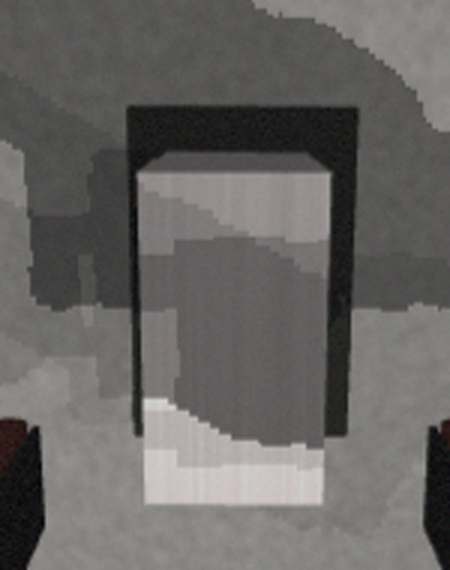

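The second hood lies squarely on the first, with its top at (137,171)-(331,171)-(323,505)-(144,505). I'll compute its pose and return for the rack.

```bash
python3 - <<'E'
from h import *
d=np.load("w7.npy",allow_pickle=True).item();c,o=d["c"],d["o"]
px=lambda q:(np.array(q)+.5)/3-.5+[180,80]
print("hood",rect(ray(c,px([(137,171),(331,171),(323.5,505),(144,505)]),108,o)))
print("pad",rect(ray(c,px([(127,106),(358,106),(347,437),(136,437)]),4,o)))
E
```

```text
hood (array([581.7, 360.2]), -0.039, [52.4, 97.0])
pad (array([582.9, 363.3]), -0.039, [85.4, 130.1])
```

Request:
move_arm(
  series=[-0.5,2.7,3.3,-26.4,0,0.007,0,-0.5,2.9,3.3,-26.4,0,0.007,0,-0.5,3.1,3.3,-26.3,0,0.007,0,-0.5,3.2,3.3,-26.3,0,0.007,0,-0.5,3.4,3.3,-26.3,0,0.007,0,-0.5,3.6,3.3,-26.3,0,0.007,0,-0.5,3.8,3.3,-26.2,0,0.007,0,-0.5,4,3.3,-26.2,0,0.007,0],
)

```text
time_s: 50.65
tcp_pos: [594.6, 148.9, 176.5]
eef_rot: [-1.571, -0.0, -0.094]
contact_force: [0.8, -0.5, -0.1]
grip_width: 65.8
```

Request:
move_arm(
  series=[-0.5,4.2,3.3,-26.2,0,0.007,0,-0.5,4.4,3.3,-26.1,0,0.007,0,-0.5,4.6,3.3,-26.1,0,0.007,0,-0.5,4.8,3.3,-26.1,0,0.007,0,-0.5,5,3.3,-26,0,0.007,0,-0.5,5.2,3.3,-26,0,0.007,0,-0.5,5.4,3.3,-26,0,0.007,0,-0.5,5.6,3.3,-25.9,0,0.007,0],
)

```text
time_s: 51.65
tcp_pos: [609.0, -63.2, 149.9]
eef_rot: [-1.571, -0.0, -0.15]
contact_force: [0.2, -0.2, -0.0]
grip_width: 65.6
```

Request:
move_arm(
  series=[-0.5,0,0,0,0,0,0,-0.5,0,0,0,0,0,0,-0.5,0,30,0,0,0,0,-0.5,0,30,0,0,0,0,-0.5,0,20,0,0,0,0,-0.5,0,0,0,0,0,0,-0.5,0,0,0,0,0,0,-0.5,0,0,0,0,0,0],
)

```text
time_s: 52.65
tcp_pos: [609.6, -61.6, 71.2]
eef_rot: [-1.571, -0.002, -0.15]
contact_force: [-0.1, -0.8, 0.6]
grip_width: 66.0
```

```bash
python3 plan.py "607.5 -61.8 60 -0.157 -0.5 1" "607.5 -61.8 17.5 -0.157 -0.5 4" "607.5 -61.8 17.5 -0.157 1 3"
```

```text
t 52.65 tcp [609.6 -61.6  71.2] rot [-1.571 -0.002 -0.15 ] w 66.0 F [-0.1 -0.8  0.6]
[-0.5,-2.1,11.2,-0.5,0,0.007,0.002,
-0.5,0,10.6,0,0,0,0,
-0.5,0,10.6,0,0,0,0,
-0.5,0,10.6,0,0,0,0,
-0.5,0,10.6,0,0,0,0,
1,0,0,0,0,0,0,
1,0,0,0,0,0,0,
1,0,0,0,0,0,0]
```

Request:
move_arm(
  series=[-0.5,-2,11.2,-0.5,0,0.007,0,-0.5,0,10.6,0,0,0,0,-0.5,0,10.6,0,0,0,0,-0.5,0,10.6,0,0,0,0,-0.5,0,10.6,0,0,0,0,1,0,0,0,0,0,0,1,0,0,0,0,0,0,1,0,0,0,0,0,0],
)

```text
time_s: 53.65
tcp_pos: [606.9, -62.0, 16.7]
eef_rot: [-1.571, -0.0, -0.157]
contact_force: [-0.8, 0.6, -0.8]
grip_width: 39.5
```

Request:
move_arm(
  series=[1,0,0,0,0,0,0,1,-6,0,0,0,0,0,1,-12,0,0,0,0,0,1,-16,0,0,0,0,0,1,-20,0,0,0,0,0,1,-20,0,0,0,0,0,1,-20,0,0,0,0,0,1,-18,0,0,0,0,0],
)

```text
time_s: 54.65
tcp_pos: [495.0, -44.4, 16.7]
eef_rot: [-1.571, -0.0, -0.157]
contact_force: [1.7, -0.5, 0.5]
grip_width: 39.9
```

```bash
python3 plan.py "495 -55 60 -0.25 1 4" "472 -329 55 -1.639 1 18" "472 -329 55 -1.639 1 2"
```

```text
t 54.65 tcp [495.  -44.4  16.7] rot [-1.571 -0.    -0.157] w 39.9 F [ 1.7 -0.5  0.5]
[1,0.4,-10.8,-2.6,0,0.023,0,
1,0.5,-10.8,-2.6,0,0.023,0,
1,0.5,-10.8,-2.6,0,0.023,0,
1,0.6,-10.8,-2.6,0,0.023,0,
1,2.5,0.3,-15.1,0,0.077,0,
1,3.7,0.3,-14.8,0,0.077,0,
1,4.8,0.3,-14.5,0,0.077,0,
1,5.9,0.3,-14.1,0,0.077,0]
[1,7,0.3,-13.6,0,0.077,0,
1,8,0.3,-13,0,0.077,0,
1,9,0.3,-12.3,0,0.077,0,
1,9.9,0.3,-11.6,0,0.077,0,
1,10.8,0.3,-10.8,0,0.077,0,
1,11.6,0.3,-10,0,0.077,0,
1,12.3,0.3,-9,0,0.077,0,
1,13,0.3,-8.1,0,0.077,0]
[1,13.6,0.3,-7,0,0.077,0,
1,14.1,0.3,-6,0,0.077,0,
1,14.5,0.3,-4.9,0,0.077,0,
1,14.8,0.3,-3.7,0,0.077,0,
1,15.1,0.3,-2.6,0,0.077,0,
1,15.2,0.3,-1.4,0,0.077,0,
1,0,0,0,0,0,0,
1,0,0,0,0,0,0]
```

Request:
move_arm(
  series=[1,0.4,-10.8,-2.6,0,0.023,0,1,0.5,-10.8,-2.6,0,0.023,0,1,0.5,-10.8,-2.6,0,0.023,0,1,0.6,-10.8,-2.6,0,0.023,0,1,2.5,0.3,-15.1,0,0.077,0,1,3.7,0.3,-14.8,0,0.077,0,1,4.8,0.3,-14.5,0,0.077,0,1,5.9,0.3,-14.1,0,0.077,0],
)

```text
time_s: 55.65
tcp_pos: [490.7, -117.4, 58.1]
eef_rot: [-1.571, 0.001, -0.563]
contact_force: [-1.0, -0.4, -3.9]
grip_width: 39.7
```

Request:
move_arm(
  series=[1,7,0.3,-13.6,0,0.077,0,1,8,0.3,-13,0,0.077,0,1,9,0.3,-12.3,0,0.077,0,1,9.9,0.3,-11.6,0,0.077,0,1,10.8,0.3,-10.8,0,0.077,0,1,11.6,0.3,-10,0,0.077,0,1,12.3,0.3,-9,0,0.077,0,1,13,0.3,-8.1,0,0.077,0],
)

```text
time_s: 56.65
tcp_pos: [481.1, -238.8, 56.0]
eef_rot: [-1.571, 0.0, -1.178]
contact_force: [0.3, 0.4, -3.1]
grip_width: 40.1
```

Request:
move_arm(
  series=[1,13.6,0.3,-7,0,0.077,0,1,14.1,0.3,-6,0,0.077,0,1,14.5,0.3,-4.9,0,0.077,0,1,14.8,0.3,-3.7,0,0.077,0,1,15.1,0.3,-2.6,0,0.077,0,1,15.2,0.3,-1.4,0,0.077,0,1,0,0,0,0,0,0,1,0,0,0,0,0,0],
)

```text
time_s: 57.65
tcp_pos: [473.9, -328.6, 54.1]
eef_rot: [-1.571, 0.001, -1.634]
contact_force: [-0.3, 0.1, -2.1]
grip_width: 39.8
```

```bash
python3 plan.py "472.3 -329 30 -1.639 1 3" "472.3 -329 20.2 -1.639 1 4"; python3 - <<'E'
from h import *
o=sensors.get_obs();c=eyes.camera("wrist")
np.save("w8.npy",dict(c=c,o=o),allow_pickle=True)
g=cv2.resize(c["frame"][:,:,::-1],None,fx=1.5,fy=1.5,interpolation=cv2.INTER_CUBIC)
cv2.imwrite("pics/w8.png",g)
E
```

```text
t 57.65 tcp [ 473.9 -328.6   54.1] rot [-1.571e+00  1.000e-03 -1.634e+00] w 39.8 F [-0.3  0.1 -2.1]
[1,0.2,8,-0.5,0,0.002,0,
1,0.2,8,-0.5,0,0.002,0,
1,0.2,8,-0.5,0,0.002,0,
1,0,2.4,0,0,0,0,
1,0,2.5,0,0,0,0,
1,0,2.5,0,0,0,0,
1,0,2.4,0,0,0,0,
1,0,0,0,0,0,0]
```

View pics/w8.png

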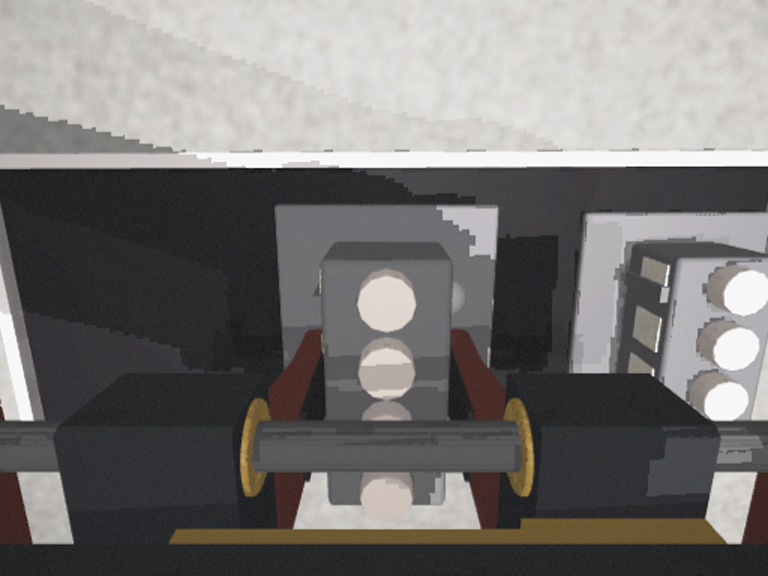

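Rack 1 stands square in the lane on the right, with its foot edge at x≈583. The held rack (277–498) is aligned with a clear gap. Lowering.

Request:
move_arm(
  series=[1,0,8,0,0,0,0,1,0,8,0,0,0,0,1,0,8,0,0,0,0,1,0,3,0,0,0,0,1,0,3,0,0,0,0,1,0,2.5,0,0,0,0,1,0,1,0,0,0,0,1,0,0.5,0,0,0,0],
)

```text
time_s: 58.7
tcp_pos: [473.9, -329.3, 20.3]
eef_rot: [-1.571, -0.0, -1.635]
contact_force: [-0.0, 0.4, -2.5]
grip_width: 39.7
```

Request:
move_arm(
  series=[1,0,0,0,0,0,0,0,0,0,0,0,0,0,-0.4,0,0,0,0,0,0,-0.4,0,0,0,0,0,0,-0.4,0,-15,0,0,0,0,-0.4,0,-30,0,0,0,0,-0.4,0,-40,0,0,0,0,-0.4,0,-40,0,0,0,0],
)

```text
time_s: 59.7
tcp_pos: [473.9, -329.2, 147.5]
eef_rot: [-1.57, -0.0, -1.635]
contact_force: [0.4, -0.2, 0.1]
grip_width: 61.4
```

```bash
python3 plan.py "440 -100 150 -0.5 -1 9" "415.8 274.5 150 0.159 -1 13"
```

```text
t 59.7 tcp [ 473.9 -329.2  147.5] rot [-1.57  -0.    -1.635] w 61.4 F [ 0.4 -0.2  0.1]
[-1,-25.2,-0.3,-5.4,0,-0.126,0,
-1,-25.7,-0.3,-2.2,0,-0.126,0,
-1,-25.7,-0.3,1.1,0,-0.126,0,
-1,-25.4,-0.3,4.3,0,-0.126,0,
-1,-24.6,-0.3,7.4,0,-0.126,0,
-1,-23.5,-0.3,10.5,0,-0.126,0,
-1,-22,-0.3,13.4,0,-0.126,0,
-1,-20.2,-0.3,16,0,-0.126,0]
[-1,-18,-0.3,18.4,0,-0.126,0,
-1,-15.4,0,24.4,0,-0.051,0,
-1,-14.2,0,25.1,0,-0.051,0,
-1,-12.9,0,25.8,0,-0.051,0,
-1,-11.6,0,26.4,0,-0.051,0,
-1,-10.2,0,27,0,-0.051,0,
-1,-8.8,0,27.5,0,-0.051,0,
-1,-7.4,0,27.9,0,-0.051,0]
[-1,-6,0,28.2,0,-0.051,0,
-1,-4.6,0,28.5,0,-0.051,0,
-1,-3.1,0,28.7,0,-0.051,0,
-1,-1.7,0,28.8,0,-0.051,0,
-1,-0.2,0,28.9,0,-0.051,0,
-1,1.3,0,28.8,0,-0.051,0,
-1,0,0,0,0,0,0,
-1,0,0,0,0,0,0]
```

Request:
move_arm(
  series=[-1,-25.2,0,-5.4,0,-0.126,0,-1,-25.7,0,-2.2,0,-0.126,0,-1,-25.7,0,1.1,0,-0.126,0,-1,-25.4,0,4.3,0,-0.126,0,-1,-24.6,0,7.4,0,-0.126,0,-1,-23.5,0,10.5,0,-0.126,0,-1,-22,0,13.4,0,-0.126,0,-1,-20.2,0,16,0,-0.126,0],
)

```text
time_s: 60.7
tcp_pos: [443.8, -124.8, 146.3]
eef_rot: [-1.571, -0.001, -0.623]
contact_force: [0.2, -0.5, 0.5]
grip_width: 88.0
```

Request:
move_arm(
  series=[-1,-18,0,18.4,0,-0.126,0,-1,-15.4,0,24.4,0,-0.051,0,-1,-14.2,0,25.1,0,-0.051,0,-1,-12.9,0,25.8,0,-0.051,0,-1,-11.6,0,26.4,0,-0.051,0,-1,-10.2,0,27,0,-0.051,0,-1,-8.8,0,27.5,0,-0.051,0,-1,-7.4,0,27.9,0,-0.051,0],
)

```text
time_s: 61.7
tcp_pos: [426.9, 103.1, 145.8]
eef_rot: [-1.571, -0.001, -0.143]
contact_force: [0.6, -1.0, 0.9]
grip_width: 87.6
```

Request:
move_arm(
  series=[-1,-6,0,28.2,0,-0.051,0,-1,-4.6,0,28.5,0,-0.051,0,-1,-3.1,0,28.7,0,-0.051,0,-1,-1.7,0,28.8,0,-0.051,0,-1,0,0,28.9,0,-0.051,0,-1,1.3,0,28.8,0,-0.051,0,-1,0,0,0,0,0,0,-1,0,0,0,0,0,0],
)

```text
time_s: 62.7
tcp_pos: [415.5, 273.8, 145.3]
eef_rot: [-1.572, 0.0, 0.161]
contact_force: [-0.2, -0.3, 1.1]
grip_width: 88.0
```

```bash
python3 - <<'E'
from h import *
o=sensors.get_obs();c=eyes.camera("wrist")
np.save("w9.npy",dict(c=c,o=o),allow_pickle=True)
def box(x,y,yaw,z,L=96,W=52):
    m=np.array([[1,1],[1,-1],[-1,-1],[-1,1]])*[L/2,W/2]
    a=np.array([[np.cos(yaw),-np.sin(yaw)],[np.sin(yaw),np.cos(yaw)]])
    return np.c_[m@a.T+[x,y],np.full(4,z)]
q=proj(c,box(415.8,275,.159,57),o)
g=cv2.resize(c["frame"][:,:,::-1],None,fx=1.5,fy=1.5,interpolation=cv2.INTER_CUBIC)
cv2.polylines(g,[np.int32(q*1.5+.25)],True,(0,0,255),1)
cv2.imwrite("pics/w9.png",g)
E
python3 plan.py "415.8 275 100 0.159 -1 2" "415.8 275 22 0.159 -1 4"
```

```text
t 62.75 tcp [415.7 273.3 145.2] rot [-1.572  0.     0.16 ] w 87.5 F [-0.3  0.4  0.6]
[-1,0.2,22.6,0.8,0.001,0.001,0,
-1,0.2,22.6,0.8,0.001,0.001,0,
-1,0,19.5,0,0,0,0,
-1,0,19.5,0,0,0,0,
-1,0,19.5,0,0,0,0,
-1,0,19.5,0,0,0,0,
-1,0,0,0,0,0,0,
-1,0,0,0,0,0,0]
```

View pics/w9.png

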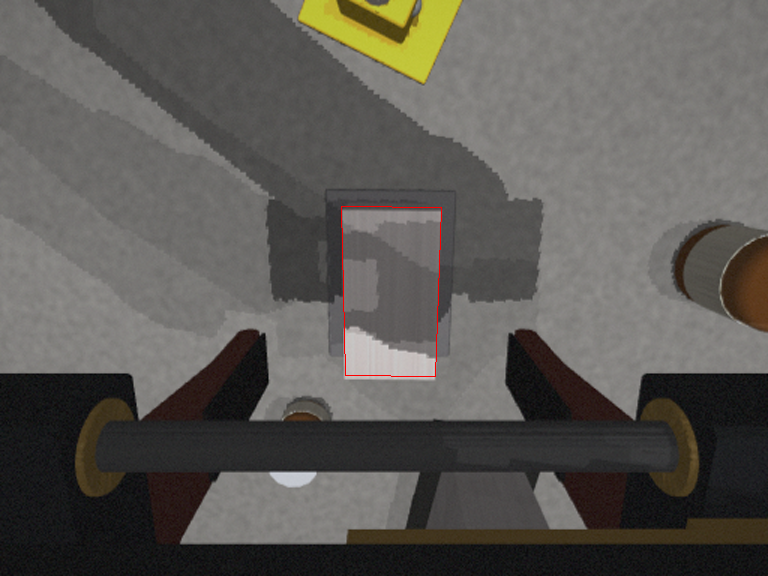

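Hood C is where predicted, about 1 mm further out, with no knock. Descending and gripping.

Request:
move_arm(
  series=[-1,0.7,22.6,0.8,0,0,0,-1,0.7,22.6,0.8,0,0,0,-1,0,19.5,0,0,0,0,-1,0,19.5,0,0,0,0,-1,0,19.5,0,0,0,0,-1,0,19.5,0,0,0,0,-1,0,0,0,0,0,0,1,0,0,0,0,0,0],
)

```text
time_s: 63.75
tcp_pos: [416.8, 276.5, 22.3]
eef_rot: [-1.571, -0.0, 0.163]
contact_force: [-0.4, 0.4, 0.1]
grip_width: 81.0
```

Request:
move_arm(
  series=[1,0,0,0,0,0,0,1,0,0,0,0,0,0,1,0,0,0,0,0,0,1,0,0,0,0,0,0,1,0,-3,0,0,0,0,1,0,-5,0,0,0,0,1,0,-6,0,0,0,0,1,0,-6,0,0,0,0],
)

```text
time_s: 64.75
tcp_pos: [416.8, 276.1, 42.5]
eef_rot: [-1.571, -0.0, 0.162]
contact_force: [-0.7, -0.6, -3.6]
grip_width: 51.7
```

```bash
python3 plan.py "496 -43.9 42 -0.157 1 18" "496 -43.9 23 -0.157 1 6"
```

```text
t 64.75 tcp [416.8 276.1  42.5] rot [-1.571 -0.     0.162] w 51.7 F [-0.7 -0.6 -3.6]
[1,1.5,0,-18.3,0,0.018,0,
1,1.8,0,-18.2,0,0.018,0,
1,2.1,0,-18.2,0,0.018,0,
1,2.4,0,-18.1,0,0.018,0,
1,2.8,0,-18.1,0,0.018,0,
1,3.1,0,-18.1,0,0.018,0,
1,3.4,0,-18,0,0.018,0,
1,3.7,0,-17.9,0,0.018,0]
[1,4,0,-17.9,0,0.018,0,
1,4.4,0,-17.8,0,0.018,0,
1,4.7,0,-17.7,0,0.018,0,
1,5,0,-17.6,0,0.018,0,
1,5.3,0,-17.5,0,0.018,0,
1,5.6,0,-17.4,0,0.018,0,
1,5.9,0,-17.3,0,0.018,0,
1,6.2,0,-17.2,0,0.018,0]
[1,6.5,0,-17.1,0,0.018,0,
1,6.8,0,-17,0,0.018,0,
1,0,3.2,0,0,0,0,
1,0,3.2,0,0,0,0,
1,0,3.2,0,0,0,0,
1,0,3.2,0,0,0,0,
1,0,3.2,0,0,0,0,
1,0,3.2,0,0,0,0]
```

Request:
move_arm(
  series=[1,1.5,0,-18.3,0,0.018,0,1,1.8,0,-18.2,0,0.018,0,1,2.1,0,-18.2,0,0.018,0,1,2.4,0,-18.1,0,0.018,0,1,2.8,0,-18.1,0,0.018,0,1,3.1,0,-18.1,0,0.018,0,1,3.4,0,-18,0,0.018,0,1,3.7,0,-17.9,0,0.018,0],
)

```text
time_s: 65.75
tcp_pos: [452.2, 132.6, 42.0]
eef_rot: [-1.571, -0.0, 0.017]
contact_force: [0.6, -0.1, -2.9]
grip_width: 51.8
```

Request:
move_arm(
  series=[1,4,0,-17.9,0,0.018,0,1,4.4,0,-17.8,0,0.018,0,1,4.7,0,-17.7,0,0.018,0,1,5,0,-17.6,0,0.018,0,1,5.3,0,-17.5,0,0.018,0,1,5.6,0,-17.4,0,0.018,0,1,5.9,0,-17.3,0,0.018,0,1,6.2,0,-17.2,0,0.018,0],
)

```text
time_s: 66.75
tcp_pos: [487.0, -9.6, 42.0]
eef_rot: [-1.571, -0.0, -0.127]
contact_force: [-1.2, -0.1, -3.1]
grip_width: 51.6
```

Request:
move_arm(
  series=[1,6.5,0,-17.1,0,0.018,0,1,6.8,0,-17,0,0.018,0,1,0,3.2,0,0,0,0,1,0,4,0,0,0,0,1,0,4,0,0,0,0,1,0,4,0,0,0,0,1,0,4,0,0,0,0,1,0,0,0,0,0,0],
)

```text
time_s: 67.75
tcp_pos: [495.3, -43.7, 22.7]
eef_rot: [-1.571, 0.0, -0.161]
contact_force: [-0.0, -0.6, -3.1]
grip_width: 52.0
```

```bash
python3 plan.py "500 -44.5 22.3 -0.157 1 1" "600 -60.6 22.3 -0.157 1 10"
```

```text
t 67.75 tcp [495.3 -43.7  22.7] rot [-1.571  0.    -0.161] w 52.0 F [-0.  -0.6 -3.1]
[1,4.8,0.4,0,0,-0.004,0,
1,10.1,0,0,0,0,0,
1,10.1,0,0,0,0,0,
1,10.1,0,0,0,0,0,
1,10.1,0,0,0,0,0,
1,10.1,0,0,0,0,0,
1,10.1,0,0,0,0,0,
1,10.1,0,0,0,0,0]
[1,10.1,0,0,0,0,0,
1,10.1,0,0,0,0,0,
1,10.1,0,0,0,0,0,
1,0,0,0,0,0,0,
1,0,0,0,0,0,0,
1,0,0,0,0,0,0,
1,0,0,0,0,0,0,
1,0,0,0,0,0,0]
```

Request:
move_arm(
  series=[1,4.8,0.5,0,0,-0.004,0,1,10,0,0,0,0,0,1,10,0,0,0,0,0,1,10,0,0,0,0,0,1,10,0,0,0,0,0,1,10,0,0,0,0,0,1,10,0,0,0,0,0,1,10,0,0,0,0,0],
)

```text
time_s: 68.75
tcp_pos: [569.7, -55.8, 22.4]
eef_rot: [-1.571, 0.0, -0.158]
contact_force: [-3.4, 0.5, 3.2]
grip_width: 51.8
```

Request:
move_arm(
  series=[1,10,0,0,0,0,0,1,10,0,0,0,0,0,1,8,0,0,0,0,0,1,4,0,0,0,0,0,1,2,0,0,0,0,0,1,1.5,0,0,0,0,0,1,0,0,0,0,0,0,1,0,0,0,0,0,0],
)

```text
time_s: 69.75
tcp_pos: [604.5, -61.2, 22.4]
eef_rot: [-1.571, -0.001, -0.158]
contact_force: [-1.1, -0.8, 3.5]
grip_width: 51.5
```

Request:
move_arm(
  series=[1,1.5,0,0,0,0,0,1,1.5,0,0,0,0,0,1,1,0,0,0,0,0,1,1,0,0,0,0,0,1,0.5,0,0,0,0,0,1,0,0,0,0,0,0,1,0,0,0,0,0,0,1,0,0,0,0,0,0],
)

```text
time_s: 70.75
tcp_pos: [608.5, -62.0, 22.4]
eef_rot: [-1.571, 0.002, -0.158]
contact_force: [-7.6, 1.1, 8.0]
grip_width: 52.0
```

Same stop position (608.5). Pulling up.

Request:
move_arm(
  series=[1,-1.3,0,0,0,0,0,1,0,-3,0,0,0,0,1,0,-6,0,0,0,0,1,0,-6,0,0,0,0,1,0,-6,0,0,0,0,1,0,-6,0,0,0,0,1,0,-6,0,0,0,0,1,0,-6,0,0,0,0],
)

```text
time_s: 71.75
tcp_pos: [609.2, -61.5, 62.7]
eef_rot: [-1.57, -0.002, -0.158]
contact_force: [-1.0, -1.3, -0.7]
grip_width: 51.8
```

Request:
move_arm(
  series=[1,0,-8,0,0,0,0,1,0,-15,0,0,0,0,1,0,-20,0,0,0,0,1,0,-25,0,0,0,0,1,0,-25,0,0,0,0,1,0,-25,0,0,0,0,1,0,-15,0,0,0,0,1,0,0,0,0,0,0],
)

```text
time_s: 72.75
tcp_pos: [609.0, -61.9, 195.8]
eef_rot: [-1.571, -0.002, -0.158]
contact_force: [0.9, 0.7, -1.6]
grip_width: 51.8
```

```bash
python3 plan.py "581.3 362 196 -0.039 1 16" "581.3 362 150 -0.039 1 4" "581.3 362 150 -0.039 1 4"
```

```text
t 72.75 tcp [609.  -61.9 195.8] rot [-1.571 -0.002 -0.158] w 51.8 F [ 0.9  0.7 -1.6]
[1,-5.9,0,25.9,0,-0.007,0,
1,-5.7,0,25.9,0,-0.007,0,
1,-5.5,0,26,0,-0.007,0,
1,-5.3,0,26,0,-0.007,0,
1,-5.1,0,26.1,0,-0.007,0,
1,-4.9,0,26.1,0,-0.007,0,
1,-4.7,0,26.1,0,-0.007,0,
1,-4.5,0,26.2,0,-0.007,0]
[1,-4.3,0,26.2,0,-0.007,0,
1,-4.1,0,26.2,0,-0.007,0,
1,-3.9,0,26.3,0,-0.007,0,
1,-3.7,0,26.3,0,-0.007,0,
1,-3.5,0,26.3,0,-0.007,0,
1,-3.3,0,26.3,0,-0.007,0,
1,-3.2,0,26.4,0,-0.007,0,
1,-3,0,26.4,0,-0.007,0]
[1,0,11.5,0,0,0,0,
1,0,11.5,0,0,0,0,
1,0,11.5,0,0,0,0,
1,0,11.5,0,0,0,0,
1,0,0,0,0,0,0,
1,0,0,0,0,0,0,
1,0,0,0,0,0,0,
1,0,0,0,0,0,0]
```

Request:
move_arm(
  series=[1,-5.9,0,25.9,0,-0.007,0,1,-5.7,0,25.9,0,-0.007,0,1,-5.5,0,26,0,-0.007,0,1,-5.3,0,26,0,-0.007,0,1,-5.1,0,26.1,0,-0.007,0,1,-4.9,0,26.1,0,-0.007,0,1,-4.7,0,26.1,0,-0.007,0,1,-4.5,0,26.2,0,-0.007,0],
)

```text
time_s: 73.75
tcp_pos: [594.2, 150.6, 193.2]
eef_rot: [-1.571, 0.002, -0.102]
contact_force: [0.4, -0.2, -1.7]
grip_width: 51.8
```

Request:
move_arm(
  series=[1,-4.3,0,26.2,0,-0.007,0,1,-4.1,0,26.2,0,-0.007,0,1,-3.9,0,26.3,0,-0.007,0,1,-3.7,0,26.3,0,-0.007,0,1,-3.5,0,26.3,0,-0.007,0,1,-3.3,0,26.3,0,-0.007,0,1,-3.2,0,26.4,0,-0.007,0,1,-3,0,26.4,0,-0.007,0],
)

```text
time_s: 74.75
tcp_pos: [581.7, 362.4, 192.9]
eef_rot: [-1.572, 0.002, -0.046]
contact_force: [0.0, 0.1, -1.4]
grip_width: 51.8
```

Request:
move_arm(
  series=[1,0,0,0,0,0,0,1,0,10,0,0,0,0,1,0,15,0,0,0,0,1,0,15,0,0,0,0,1,0,10,0,0,0,0,1,0,0,0,0,0,0,1,0,0,0,0,0,0,1,0,0,0,0,0,0],
)

```text
time_s: 75.75
tcp_pos: [582.3, 362.4, 145.0]
eef_rot: [-1.57, -0.001, -0.046]
contact_force: [-0.4, 0.2, -0.7]
grip_width: 51.7
```

```bash
python3 plan.py "581.3 362 130 -0.039 1 4" "581.3 362 126.5 -0.039 1 2"
```

```text
t 75.75 tcp [582.3 362.4 145. ] rot [-1.57e+00 -1.00e-03 -4.60e-02] w 51.7 F [-0.4  0.2 -0.7]
[1,-0.3,3.7,-0.1,0,-0.002,0,
1,-0.3,3.7,-0.1,0,-0.002,0,
1,-0.3,3.7,-0.1,0,-0.002,0,
1,-0.3,3.7,-0.1,0,-0.002,0,
1,0,1.8,0,0,0,0,
1,0,1.8,0,0,0,0,
1,0,0,0,0,0,0,
1,0,0,0,0,0,0]
```

Request:
move_arm(
  series=[1,0,3.7,0,0,-0.002,0,1,-0.3,3.7,-0.1,0,-0.002,0,1,-0.3,3.7,-0.1,0,-0.002,0,1,0,3.7,-0.1,0,-0.001,0,1,0,1.8,0,0,0,0,1,0,1.8,0,0,0,0,1,0,0,0,0,0,0,1,0,0,0,0,0,0],
)

```text
time_s: 76.75
tcp_pos: [581.6, 361.9, 126.0]
eef_rot: [-1.571, -0.0, -0.039]
contact_force: [0.4, 0.1, -0.4]
grip_width: 51.7
```

Request:
move_arm(
  series=[1,0,0.5,0,0,0,0,1,0,0.4,0,0,0,0,1,0,0.3,0,0,0,0,1,0,0,0,0,0,0,1,0,0,0,0,0,0,1,0,0,0,0,0,0,1,0,0,0,0,0,0,1,0,0,0,0,0,0],
)

```text
time_s: 77.75
tcp_pos: [581.6, 361.9, 125.5]
eef_rot: [-1.571, -0.001, -0.039]
contact_force: [-2.0, -1.7, 5.2]
grip_width: 51.7
```

Contact. Releasing and rising, with the jaws moving only vertically.

Request:
move_arm(
  series=[0.2,0,-0.5,0,0,0,0,-0.5,0,0,0,0,0,0,-0.6,0,0,0,0,0,0,-0.6,0,0,0,0,0,0,-0.6,0,-10,0,0,0,0,-0.6,0,-20,0,0,0,0,-0.6,0,-30,0,0,0,0,-0.6,0,-30,0,0,0,0],
)

```text
time_s: 78.75
tcp_pos: [581.6, 362.2, 217.9]
eef_rot: [-1.57, -0.001, -0.039]
contact_force: [0.4, -0.6, -0.5]
grip_width: 70.6
```

Request:
move_arm(
  series=[-0.6,0,-15,0,0,0,0,-0.6,0,0,0,0,0,0,-0.6,0,0,0,0,0,0,-0.6,0,0,0,0,0,0,-0.6,0,0,0,0,0,0,-0.6,0,0,0,0,0,0,-0.6,0,0,0,0,0,0,-0.6,0,0,0,0,0,0],
)

```text
time_s: 79.75
tcp_pos: [581.5, 361.8, 230.2]
eef_rot: [-1.571, -0.0, -0.039]
contact_force: [-0.2, -0.4, -0.6]
grip_width: 70.0
```

```bash
python3 - <<'E'
from h import *
o=sensors.get_obs();c=eyes.camera("wrist")
np.save("w10.npy",dict(c=c,o=o),allow_pickle=True)
E
python3 plan.py "606.5 -61.6 150 -0.157 -0.5 16"
```

```text
t 79.8 tcp [581.5 361.8 230.2] rot [-1.571 -0.    -0.039] w 70.3 F [-0.1  0.  -0.6]
[-0.5,2.6,5,-26.4,0,0.007,0,
-0.5,2.8,5,-26.4,0,0.007,0,
-0.5,3,5,-26.3,0,0.007,0,
-0.5,3.2,5,-26.3,0,0.007,0,
-0.5,3.4,5,-26.3,0,0.007,0,
-0.5,3.6,5,-26.3,0,0.007,0,
-0.5,3.8,5,-26.2,0,0.007,0,
-0.5,3.9,5,-26.2,0,0.007,0]
[-0.5,4.1,5,-26.2,0,0.007,0,
-0.5,4.3,5,-26.2,0,0.007,0,
-0.5,4.5,5,-26.1,0,0.007,0,
-0.5,4.7,5,-26.1,0,0.007,0,
-0.5,4.9,5,-26.1,0,0.007,0,
-0.5,5.1,5,-26,0,0.007,0,
-0.5,5.3,5,-26,0,0.007,0,
-0.5,5.5,5,-25.9,0,0.007,0]
```

Request:
move_arm(
  series=[-0.5,2.6,5,-26.4,0,0.007,0,-0.5,2.8,5,-26.4,0,0.007,0,-0.5,3,5,-26.3,0,0.007,0,-0.5,3.2,5,-26.3,0,0.007,0,-0.5,3.4,5,-26.3,0,0.007,0,-0.5,3.6,5,-26.3,0,0.007,0,-0.5,3.8,5,-26.2,0,0.007,0,-0.5,3.9,5,-26.2,0,0.007,0],
)

```text
time_s: 80.8
tcp_pos: [594.5, 149.3, 190.2]
eef_rot: [-1.571, -0.0, -0.095]
contact_force: [0.3, 0.3, 0.3]
grip_width: 66.2
```

Request:
move_arm(
  series=[-0.5,4.1,5,-26.2,0,0.007,0,-0.5,4.3,5,-26.2,0,0.007,0,-0.5,4.5,5,-26.1,0,0.007,0,-0.5,4.7,5,-26.1,0,0.007,0,-0.5,4.9,5,-26.1,0,0.007,0,-0.5,5.1,5,-26,0,0.007,0,-0.5,5.3,5,-26,0,0.007,0,-0.5,5.5,5,-25.9,0,0.007,0],
)

```text
time_s: 81.8
tcp_pos: [607.9, -62.9, 150.1]
eef_rot: [-1.571, -0.0, -0.151]
contact_force: [-0.0, 0.7, -0.1]
grip_width: 65.8
```

Request:
move_arm(
  series=[-0.5,0,0,0,0,0,0,-0.5,0,0,0,0,0,0,-0.5,0,30,0,0,0,0,-0.5,0,30,0,0,0,0,-0.5,0,20,0,0,0,0,-0.5,0,0,0,0,0,0,-0.5,0,0,0,0,0,0,-0.5,0,0,0,0,0,0],
)

```text
time_s: 82.8
tcp_pos: [608.5, -61.4, 71.4]
eef_rot: [-1.571, -0.002, -0.151]
contact_force: [0.3, -0.1, -0.9]
grip_width: 66.2
```

```bash
python3 plan.py "607.5 -61.8 60 -0.157 -0.5 1" "607.5 -61.8 17.5 -0.157 -0.5 4" "607.5 -61.8 17.5 -0.157 1 3"
```

```text
t 82.8 tcp [608.5 -61.4  71.4] rot [-1.571 -0.002 -0.151] w 66.2 F [ 0.3 -0.1 -0.9]
[-0.5,-1,11.4,-0.5,0,0.006,0.002,
-0.5,0,10.6,0,0,0,0,
-0.5,0,10.6,0,0,0,0,
-0.5,0,10.6,0,0,0,0,
-0.5,0,10.6,0,0,0,0,
1,0,0,0,0,0,0,
1,0,0,0,0,0,0,
1,0,0,0,0,0,0]
```

Request:
move_arm(
  series=[-0.5,-1,11.4,-0.5,0,0.006,0,-0.5,0,10.6,0,0,0,0,-0.5,0,10.6,0,0,0,0,-0.5,0,10.6,0,0,0,0,-0.5,0,10.6,0,0,0,0,1,0,0,0,0,0,0,1,0,0,0,0,0,0,1,0,0,0,0,0,0],
)

```text
time_s: 83.8
tcp_pos: [606.8, -61.9, 16.8]
eef_rot: [-1.571, -0.0, -0.157]
contact_force: [-1.3, 0.7, 0.0]
grip_width: 39.8
```

Request:
move_arm(
  series=[1,0,0,0,0,0,0,1,-6,0,0,0,0,0,1,-12,0,0,0,0,0,1,-16,0,0,0,0,0,1,-20,0,0,0,0,0,1,-20,0,0,0,0,0,1,-20,0,0,0,0,0,1,-18,0,0,0,0,0],
)

```text
time_s: 84.8
tcp_pos: [494.9, -44.3, 16.7]
eef_rot: [-1.571, -0.0, -0.157]
contact_force: [0.5, -0.3, 1.3]
grip_width: 40.0
```

```bash
python3 plan.py "495 -55 75 -0.25 1 4" "490 -190 75 -0.9 1 8" "374 -322 60 -1.639 1 11"
```

```text
t 84.8 tcp [494.9 -44.3  16.7] rot [-1.571 -0.    -0.157] w 40.0 F [ 0.5 -0.3  1.3]
[1,0.5,-14.6,-2.6,0,0.023,0,
1,0.5,-14.6,-2.6,0,0.023,0,
1,0.6,-14.6,-2.6,0,0.023,0,
1,0.6,-14.6,-2.6,0,0.023,0,
1,3.6,0,-16.5,0,0.081,0,
1,4.9,0,-16.2,0,0.081,0,
1,6.2,0,-15.7,0,0.081,0,
1,7.4,0,-15.2,0,0.081,0]
[1,8.7,0,-14.5,0,0.081,0,
1,9.8,0,-13.8,0,0.081,0,
1,10.9,0,-12.9,0,0.081,0,
1,11.9,0,-12,0,0.081,0,
1,2.8,1.4,-15.7,0,0.067,0,
1,3.9,1.4,-15.5,0,0.067,0,
1,4.9,1.4,-15.2,0,0.067,0,
1,5.9,1.4,-14.8,0,0.067,0]
[1,6.9,1.4,-14.4,0,0.067,0,
1,7.9,1.4,-13.9,0,0.067,0,
1,8.8,1.4,-13.3,0,0.067,0,
1,9.7,1.4,-12.7,0,0.067,0,
1,10.5,1.4,-12,0,0.067,0,
1,11.3,1.4,-11.3,0,0.067,0,
1,12,1.4,-10.5,0,0.067,0,
1,0,0,0,0,0,0]
```

I'll keep it higher while passing the neighbouring rack: 100 mm throughout.

Request:
move_arm(
  series=[1,0.5,-20,-2.6,0,0.023,0,1,0.5,-20,-2.6,0,0.023,0,1,0.6,-22,-2.6,0,0.023,0,1,0.6,-20,-2.6,0,0.023,0,1,3.6,0,-16.5,0,0.081,0,1,4.9,0,-16.2,0,0.081,0,1,6.2,0,-15.7,0,0.081,0,1,7.4,0,-15.2,0,0.081,0],
)

```text
time_s: 85.8
tcp_pos: [493.3, -124.1, 97.8]
eef_rot: [-1.571, 0.001, -0.579]
contact_force: [0.1, 0.9, -2.5]
grip_width: 39.6
```

Request:
move_arm(
  series=[1,8.7,0,-14.5,0,0.081,0,1,9.8,0,-13.8,0,0.081,0,1,10.9,0,-12.9,0,0.081,0,1,11.9,0,-12,0,0.081,0,1,2.8,0,-15.7,0,0.067,0,1,3.9,0,-15.5,0,0.067,0,1,4.9,0,-15.2,0,0.067,0,1,5.9,0,-14.8,0,0.067,0],
)

```text
time_s: 86.8
tcp_pos: [448.6, -238.9, 98.5]
eef_rot: [-1.571, -0.0, -1.169]
contact_force: [0.6, -1.0, -1.0]
grip_width: 39.5
```

Request:
move_arm(
  series=[1,6.9,0,-14.4,0,0.067,0,1,7.9,0,-13.9,0,0.067,0,1,8.8,0,-13.3,0,0.067,0,1,9.7,0,-12.7,0,0.067,0,1,10.5,0,-12,0,0.067,0,1,11.3,0,-11.3,0,0.067,0,1,12,0,-10.5,0,0.067,0,1,0,0,0,0,0,0],
)

```text
time_s: 87.8
tcp_pos: [375.2, -323.8, 98.4]
eef_rot: [-1.571, -0.0, -1.637]
contact_force: [0.3, 1.0, -1.9]
grip_width: 39.3
```

```bash
python3 plan.py "374 -322 97 -1.639 1 1" "374 -322 40 -1.639 1 5"  "374 -322 23 -1.639 1 6" "374 -322 20.3 -1.639 1 4"; python3 - <<'E'
from h import *
o=sensors.get_obs();c=eyes.camera("wrist")
g=cv2.resize(c["frame"][:,:,::-1],None,fx=1.5,fy=1.5,interpolation=cv2.INTER_CUBIC)
cv2.imwrite("pics/w11.png",g)
E
```

```text
t 87.8 tcp [ 375.2 -323.8   98.4] rot [-1.571 -0.    -1.637] w 39.3 F [ 0.3  1.  -1.9]
[1,-1.7,1.4,-1.3,0,0.002,0,
1,0,11.4,0,0,0,0,
1,0,11.4,0,0,0,0,
1,0,11.4,0,0,0,0,
1,0,11.4,0,0,0,0,
1,0,11.4,0,0,0,0,
1,0,2.8,0,0,0,0,
1,0,2.8,0,0,0,0]
[1,0,2.8,0,0,0,0,
1,0,2.8,0,0,0,0,
1,0,2.8,0,0,0,0,
1,0,2.8,0,0,0,0,
1,0,0.7,0,0,0,0,
1,0,0.7,0,0,0,0,
1,0,0.7,0,0,0,0,
1,0,0.7,0,0,0,0]
```

View pics/w11.png

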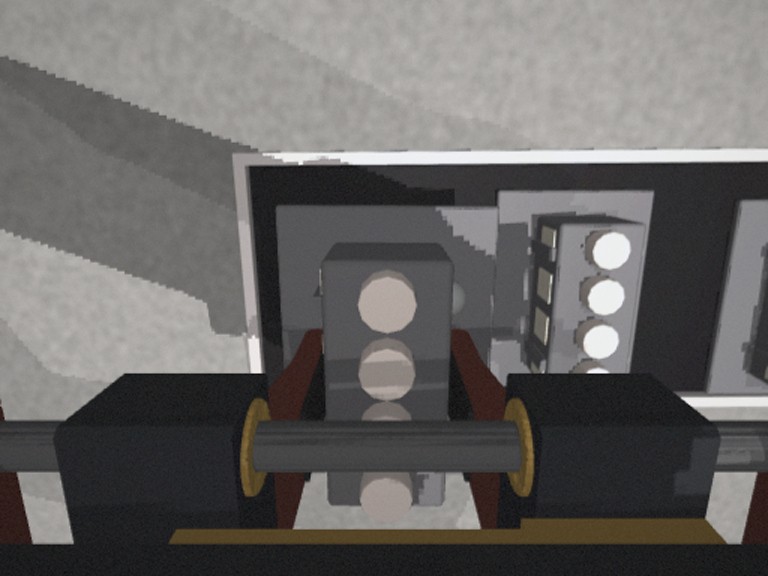

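The held rack is free over its slot, but the gap between the two placed racks (654 to 740 px) looks larger than I left it. One may have been knocked, so I'm measuring.

```bash
python3 - <<'E'
from h import *
o=sensors.get_obs();c=eyes.camera("wrist")
px=lambda q:(np.array(q)+.5)/1.5-.5
print("rack2 foot",np.round(ray(c,px([(498,192),(654,191),(644,392)]),8,o),1).tolist())
print("rack1 foot",np.round(ray(c,px([(741,200),(708,392)]),8,o),1).tolist())
print("lane in",np.round(ray(c,px([(250,166),(700,162),(700,396)]),10,o),1).tolist(),"out",np.round(ray(c,px([(235,153),(700,408)]),10,o),1).tolist())
print("held foot",np.round(ray(c,px([(277,206),(498,206)]),o["tcp_pos"][2]-16.8+5,o),1).tolist())
E
```

```text
rack2 foot [[437.7, -273.2, 8.0], [519.3, -277.9, 8.0], [522.3, -393.7, 8.0]]
rack1 foot [[565.3, -285.6, 8.0], [559.6, -396.1, 8.0]]
lane in [[310.4, -251.7, 10.0], [540.5, -264.6, 10.0], [553.8, -397.3, 10.0]] out [[303.7, -244.8, 10.0], [554.6, -405.0, 10.0]]
held foot [[339.6, -267.6, 86.7], [419.9, -272.8, 86.7]]
```

Rack 1 was knocked about 31 mm along the lane. It is now at roughly +128 mm of the ±140 allowed, still inside the edges and square. Placing the last rack.

Request:
move_arm(
  series=[1,-1.5,5,-1,0,0.002,0,1,0,11.4,0,0,0,0,1,0,11.4,0,0,0,0,1,0,11.4,0,0,0,0,1,0,11.4,0,0,0,0,1,0,11.4,0,0,0,0,1,0,4,0,0,0,0,1,0,3,0,0,0,0],
)

```text
time_s: 88.9
tcp_pos: [375.4, -321.1, 29.2]
eef_rot: [-1.571, 0.0, -1.636]
contact_force: [0.6, -0.6, -1.6]
grip_width: 39.7
```

Request:
move_arm(
  series=[1,0,3,0,0,0,0,1,0,2,0,0,0,0,1,0,2,0,0,0,0,1,0,1,0,0,0,0,1,0,0.5,0,0,0,0,1,0,0,0,0,0,0,1,0,0,0,0,0,0,1,0,0,0,0,0,0],
)

```text
time_s: 89.9
tcp_pos: [375.3, -321.1, 21.0]
eef_rot: [-1.571, -0.0, -1.636]
contact_force: [-0.1, -0.1, -2.1]
grip_width: 39.7
```

Request:
move_arm(
  series=[1,0,0.9,0,0,0,0,0,0,0,0,0,0,0,-0.4,0,0,0,0,0,0,-0.4,0,0,0,0,0,0,-0.4,0,-15,0,0,0,0,-0.4,0,-30,0,0,0,0,-0.4,0,-40,0,0,0,0,-0.4,0,-40,0,0,0,0],
)

```text
time_s: 90.9
tcp_pos: [375.3, -320.9, 147.3]
eef_rot: [-1.57, -0.0, -1.635]
contact_force: [-0.3, -0.8, -0.4]
grip_width: 61.5
```

```bash
python3 plan.py "598 -335 165 -1.639 -0.5 9" "598 -335 165 -1.639 -0.5 3"
```

```text
t 90.9 tcp [ 375.3 -320.9  147.3] rot [-1.57  -0.    -1.635] w 61.5 F [-0.3 -0.8 -0.4]
[-0.5,0,-2,24.8,0,0,0,
-0.5,0,-2,24.8,0,0,0,
-0.5,-0.1,-2,24.8,0,0,0,
-0.5,-0.1,-2,24.8,0,0,0,
-0.5,-0.1,-2,24.8,0,0,0,
-0.5,-0.1,-2,24.8,0,0,0,
-0.5,-0.1,-2,24.8,0,0,0,
-0.5,-0.1,-2,24.8,0,0,0]
[-0.5,-0.1,-2,24.8,0,0,0,
-0.5,0,0,0,0,0,0,
-0.5,0,0,0,0,0,0,
-0.5,0,0,0,0,0,0,
-0.5,0,0,0,0,0,0,
-0.5,0,0,0,0,0,0,
-0.5,0,0,0,0,0,0,
-0.5,0,0,0,0,0,0]
```

Request:
move_arm(
  series=[-0.5,0,-2,24.8,0,0,0,-0.5,0,-2,24.8,0,0,0,-0.5,0,-2,24.8,0,0,0,-0.5,0,-2,24.8,0,0,0,-0.5,0,-2,24.8,0,0,0,-0.5,0,-2,24.8,0,0,0,-0.5,0,-2,24.8,0,0,0,-0.5,0,-2,24.8,0,0,0],
)

```text
time_s: 91.9
tcp_pos: [574.0, -333.9, 162.3]
eef_rot: [-1.57, 0.0, -1.636]
contact_force: [0.1, -0.4, 0.2]
grip_width: 66.3
```

Request:
move_arm(
  series=[-0.5,0,-2,24.8,0,0,0,-0.5,0,0,0,0,0,0,-0.5,0,0,0,0,0,0,-0.5,0,0,0,0,0,0,-0.5,0,0,0,0,0,0,-0.5,0,0,0,0,0,0,-0.5,0,0,0,0,0,0,-0.5,0,0,0,0,0,0],
)

```text
time_s: 92.9
tcp_pos: [598.0, -335.6, 163.0]
eef_rot: [-1.571, -0.0, -1.636]
contact_force: [-0.6, -0.4, -0.2]
grip_width: 66.0
```

```bash
python3 - <<'E'
from h import *
o=sensors.get_obs();c=eyes.camera("wrist");np.save("w12.npy",dict(c=c,o=o),allow_pickle=True)
print(o["tcp_pos"])
t=eyes.camera("top");s=eyes.camera("side")
np.save("top3.npy",t,allow_pickle=True)
Rz=lambda f,k:cv2.resize(f[:,:,::-1],None,fx=k,fy=k,interpolation=cv2.INTER_CUBIC)
M=np.zeros((600,800,3),np.uint8)
def put(im,x,y): M[y:y+im.shape[0],x:x+im.shape[1]]=im[:600-y,:800-x]
put(Rz(c["frame"][60:260,90:430],1.5)[:300],0,0)          # wrist: px=90+x/1.5, py=60+y/1.5
d=np.load("w10.npy",allow_pickle=True).item()["c"]
put(Rz(d["frame"][100:300,180:330],1.9)[:300],512,0)       # pad pile: 180+(x-512)/1.9,100+y/1.9
put(Rz(s["frame"][90:240,180:340],1.9)[:295],0,302)       # side: pile/jars/dock
put(Rz(s["frame"][230:384,180:430],1.9)[:295],310,302)     # side: lane
cv2.imwrite("pics/m1.png",M)
E
```

```text
[ 598.02683061 -335.57128791  163.02524289]
```

View pics/m1.png

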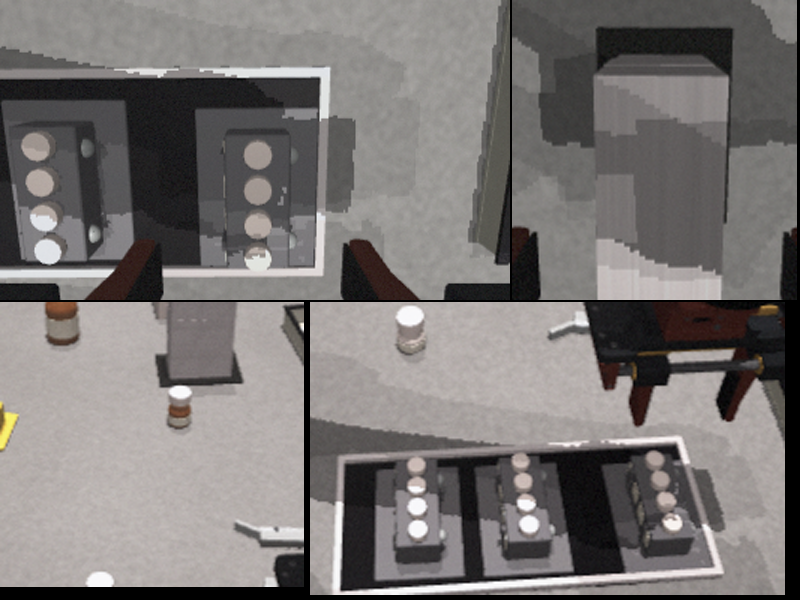

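The final mosaic shows all three racks flat in the lane, with rack 1 at the right end, foot at (196,109)-(317,107). The third hood is stacked with its front edge at (594,75)-(728,75), the pile stands upright, and both jars are standing. Computing the numbers.

```bash
python3 - <<'E'
from h import *
d=np.load("w12.npy",allow_pickle=True).item();c,o=d["c"],d["o"]
px=lambda q:(np.array(q)+.5)/1.5-.5+[90,60]
f=ray(c,px([(196,109),(317,107)]),8,o);print("rack1 front",f[:,:2].round(1).tolist())
print("rack1 left edge low",ray(c,px([(202,264)]),8,o)[:,:2].round(1))
e=ray(c,px([(319,78),(314,265),(60,78),(30,268)]),10,o);print("lane inner end/edges",e[:,:2].round(1).tolist())
e=ray(c,px([(319,78),(314,265)]),3,o);print(e[:,:2].round(1).tolist())
d=np.load("w10.npy",allow_pickle=True).item();c,o=d["c"],d["o"]
px=lambda q:(np.array(q)+.5)/1.9-.5+[180,100]-np.array([512,0])/1.9
f=ray(c,px([(594,75),(728,75)]),160,o)[:,:2];m=f.mean(0);v=f[1]-f[0];n=np.array([v[1],-v[0]])/np.linalg.norm(v)
n=n if n[0]>0 else -n
print("hood3",f.round(1).tolist(),np.linalg.norm(v).round(1),"centre",(m+48*n).round(1),"yaw",np.arctan2(n[1],n[0]).round(3))
E
python3 plan.py "603 -342 120 -1.63 -0.5 4"
```

```text
rack1 front [[564.4, -287.5], [644.2, -291.5]]
rack1 left edge low [[ 558.3 -397. ]]
lane inner end/edges [[645.8, -273.0], [638.3, -402.2], [479.0, -262.0], [435.6, -391.2]]
[[646.7, -273.1], [639.1, -405.2]]
hood3 [[532.8, 337.2], [534.8, 388.6]] 51.5 centre [581.7 361. ] yaw -0.039
t 93.05 tcp [ 598.1 -335.5  163. ] rot [-1.571  0.    -1.636] w 65.9 F [ 0.3 -0.5  0.4]
[-0.5,1.5,10.7,1.3,0,-0.001,0,
-0.5,1.5,10.7,1.3,0,-0.001,0,
-0.5,1.5,10.7,1.3,0,-0.001,0,
-0.5,1.5,10.7,1.3,0,-0.001,0,
-0.5,0,0,0,0,0,0,
-0.5,0,0,0,0,0,0,
-0.5,0,0,0,0,0,0,
-0.5,0,0,0,0,0,0]
```

Hood 3 is at (581.7, 361.0), yaw -0.039: within 2 mm of the other two and about 3 mm of the pad centre. Rack 1 is at about 128 mm along the lane and 8 mm off across it, inside the limits and bounded by the lane edges, so I'll leave it. After a quick numeric check on the jars, I'll hand in.

```bash
python3 - <<'E'
from h import *
a=np.load("top0.npy",allow_pickle=True).item()["frame"];b=np.load("top3.npy",allow_pickle=True).item()["frame"]
g=lambda f:cv2.cvtColor(f,cv2.COLOR_RGB2GRAY)
for n,(u,v) in dict(amber=(168,163),white=(292,217)).items():
    r=cv2.matchTemplate(g(b)[v-30:v+30,u-30:u+30],g(a)[v-13:v+13,u-13:u+13],cv2.TM_CCOEFF_NORMED)
    _,m,_,l=cv2.minMaxLoc(r);print(n,"match",round(m,2),"shift px",l[0]-17,l[1]-17)
    if abs(l[0]-17)+abs(l[1]-17)>3: raise SystemExit("jar moved?")
print(workorder.sign_off())
E
```

```text
amber match 1.0 shift px 0 0
white match 1.0 shift px 0 0
the job is handed in; nothing more can be done
None
```

I pulled all three hoods off in the dock, stood the three bare racks in the feed lane, and stacked the hoods on the pad. I handed the job in at about 93 s of the 210 s allowed; the hand-in reports no verdict.

**Hoods:** The wrist camera put the three centres at (582.9, 361.2), (581.7, 360.2) and (581.7, 361.0) mm, with yaw between -0.04 and -0.05. That is within about 2 mm of each other and about 3 mm of the pad centre. The third reading comes from its front edge only.

**Racks:** All three look flat and square across the lane in the last pictures.
- **Knocked rack:** The first rack was knocked about 31 mm along the lane after I had placed it. It now stands near the lane end, about 128 mm from the middle (limit 140) and about 8 mm off across (limit 20).
- **Left as it was:** I did not move it back, because it is within limits and the lane edges stop it going further. Its margin is thinner than the others'.

**Jars:** Both are standing, with 0 px shift in the top view since the start.

**Disagreements:** The two cameras differed by about 2–3 mm on the pad and lane positions, which is well inside the tolerances. No check failed.

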